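Seat a spool valve on the inspection stand and draw its spool for a seal check

TASK

Set the blue-grey valve body down level on the narrow orange rest of the inspection stand, lengthwise along it with its knob end just behind the steel stop plate, the spool still pushed home, and let go of it. Then take the spool by its knob and draw it straight out of the bore until its first two black seal rings stand in the open while the third is still inside, and finish holding the knob there so the seals can be looked at. Set the body down gently, do not lever or force the spool in its bore or pull it right out, keep the body flat and square on its rest, and leave the other things on the bench alone.

Things in the scene. Friction and masses are not known exactly. Their poses are not given: they have to be found in the camera images.
- valve: Loose blue-grey metal valve body 80 mm long (x), 40 mm wide (y), 48 mm tall (z), 0.34 to 0.56 kg, two brass-ringed ports on top, dark end cap at +x; the spool's knob sticks out at its -x face (x = -40 mm). Origin: centre of the underside. Grasp it across its 40 mm width. Carry it level: only weight and friction keep the spool in
- bore_mouth (a point): Centre of the bore's mouth in the valve's -x face, 26 mm above the underside; axes as valve. The bore, 17 mm wide, runs from here along +x and is 74 mm deep
- spool: Loose steel spool, 105 mm long, 0.11 kg. Origin: centre of its grooved knob; x along it, inwards. Knob 20 mm in diameter, x = -11 to 11 mm; neck 10 mm; flange 24 mm, x = 19 to 22 mm; then a 16 mm rod, 72 mm long. Home, the flange lies on the valve's face, origin 62 mm from the valve's centre; drawn 37 mm, 99 mm. Only light friction (under 2 N) resists a straight pull
- seal_2 (a point): Centre of the spool's second black seal ring, 3 mm wide, 27 mm past the flange's inner face (x = 49 mm in the spool's frame). The first ring is 10 mm past the flange
- seal_3 (a point): Centre of the spool's third black seal ring, 3 mm wide, 47 mm past the flange's inner face (x = 69 mm in the spool's frame)
- stand: Fixed inspection stand: steel base plate 110 x 70 x 8 mm, orange upright with a narrow level rest on top. Origin: centre of the base's underside; x along the rest, z up; the steel stop plate is at the -x end, the end nearer the robot
- stand_rest (a point): Point on the orange rest's top face, 52 mm above the bench, axes as stand: the valve's origin lies here when it is centred with its -x face against the stop. The rest is 28 mm wide (y) and runs from x = -40 mm (inner face of the stop) to 43 mm. The stop plate is 4 mm thick, 28 mm wide and stands 5 mm above the rest
- hex_key: Bystander, leave alone: black L-shaped hex key, 28x78x5 mm. Origin at the centre of its underside
- block_white: Bystander, leave alone: white stepped fixture block, 30x52x24 mm. Origin at the centre of its underside
- driver_blue: Bystander, leave alone: screwdriver with blue handle, 176 mm long, 25 mm thick. Origin at the centre of its underside
- marker: Bystander, leave alone: red and white marker pen, 135 mm long, 17 mm thick. Origin at the centre of its underside
- esd_brush: Bystander, leave alone: black dusting brush, 173 mm long, 28 mm wide, 9 mm high. Origin at the centre of its underside
- dial_gauge: Bystander, leave alone: dial indicator lying on its back, 107x60x22 mm. Origin at the centre of its underside
- solvent_bottle: Bystander, leave alone: white squeeze bottle with red cap and bent spout, 58x73 mm, 169 mm tall. Origin at the centre of its underside
Things that resemble listed ones, but are neither listed nor needed, are in the scene too. Leave any turquoise look-alike of the stand alone.

How it is judged:
By the outcome, as a careful person would: the job done as asked, in the order asked, and still so for the second after the job is handed in, while the arm keeps its last pose, push and grip.
It also fails if it takes over 61 s, if anything falls off the work surface, if the arm or the gripper's body presses on something with over 40 N, if the wrist force passes 120 N, or if a joint passes its speed limit or range.

ROBOT

A 6-joint arm with a two-finger parallel gripper is mounted at the origin on a cart in front of the work surface, level with it; the furniture and walls round the work are solid. World frame = base frame: x ahead of the robot, y to its left, z up, the work surface at z = 0. Lengths are in mm, angles in degrees, forces in N, time in s.
With the tool pointing down it reaches from about 350 to 850 mm from the base axis. Payload 8.1 kg.
Tool frame: the origin (TCP) lies midway between the tips of the shut fingers; the grasp point (between the pads) lies 19 mm behind it (r.tcp_to_grasp is the distance from the TCP to the grasp point, in mm); z points along the fingers, y is the direction in which the jaws open and shut (so a half turn about z gives the same grasp; the last joint's range is limited). The gripper opens to 85 mm and grips with 20 to 120 N. Pads are 22 mm wide; open, the fingers measure 114 mm over their backs; the gripper's body (76 mm by 85 mm) begins 54 mm behind the grasp point. The pads swing forward as they close: fully open they stand 13 mm farther back than shut.
Start: joints at [-76.054, 7.471, 85.268, -0, 87.261, -4.893], TCP at [193.765, -567.856, 195.292] pointing down, gripper open.
Joint ranges: [-169.43, 169.43], [-51.17, 129.36], [1.28, 143.12], [-76.62, 256.62], [0, 156.53], [-152.29, 152.29]. Speed limits (degrees/s): [136.94, 136.94, 159.86, 180, 180, 180].

INTERFACE

Orientations are given as [roll, pitch, yaw] about the fixed x, y, z axes, in that order (R = Rz(yaw) Ry(pitch) Rx(roll)).
In Python, from bench import r gives the robot as it stands.
- The arm moves only by the tool jog_arm, never from a script. Its argument "targets" is a list of rows, each a list of 7 numbers: the shift along the tool's x, y, z in m, then the turn, a rotation vector about the tool's x, y, z in rad, then the closure, from 0 (fully open) to 1 (shut). In form: [[dx, dy, dz, wx, wy, wz, claw], ...]. A call has 1 to 5 rows; each row is the pose to reach, as a shift and turn from the pose commanded when the call began, along the tool's axes at that moment; what a row does not reach only later rows make up. A row lasts 1/12 s, in which the tool goes at most 41.7 mm and 7.16 degrees, less where a joint would pass 70% of its speed; a pose out of reach is approached as far as the arm can. A call with a gripper value outside its range is refused whole. The fingers move at their own pace and stop on an object; "newtons" is the grip in N (left out, the last holds). Time passes only in rows, so rows that repeat a pose let the fingers close. It gives the time, the measured TCP pose, the force and the opening at its end, in the units of the state.
- r.sense(): the state, without advancing time (a new reading comes with each control period).
- r.snapshot(name): name is "scene" or "top" or "wrist"; returns a dict with "pixels" (400x640x3 uint8, red, green, blue), "fx", "fy", "cx", "cy" (pixels), "origin" and "attitude" of the camera in the world. Camera axes: x right, y down, z forward; pixel columns grow to the right and rows downward; lengths in mm; the calibration is good to about 2 mm. A picture is of the moment at which its call begins. There is no depth.
- r.hand_in(): hands the job in, once; it reports no verdict.
The state is a dict: "time": time; "joint_pos": joint angles; "qd": joint speeds; "joint_efforts": joint torques, N m; "tool_pos": TCP position; "tcp_rot": TCP orientation; "ft_force": force on the tool from outside, world axes, zero at the start; "wrist_torque": the same for the moment, N m; "finger_gap": finger opening in mm.
Only numpy, scipy, OpenCV 4.12 (cv2) and the standard library are available. Lean on these libraries where they do the work, as an engineer would, in place of code of your own. Each camera call takes 0.05 s, during which the arm holds its last target.

## Working session

There is one attempt and no reset: what is moved stays moved. The work goes in short steps, Python scripts to look and compute and a tool call to move; the robot and the scene stay as the last step left them, time stands still between calls to the robot, and variables do not carry over. Pictures are saved under pics/ and viewed, and the job is handed in when it is done.

Besides the shell and the picture viewer there is one more tool, called by a JSON object that holds its "api" and its "payload", one argument or row to a line. jog_arm: Moves the arm, as the interface text tells. Its arguments: {"type":"object","properties":{"targets":{"type":"array","items":{"type":"array","items":{"type":"number"}}},"newtons":{"type":"number"}},"required":["targets"]}

```bash
mkdir -p pics; ls
cat > h.py <<'E'
import numpy as np, cv2, pickle
from bench import r
def snap(cam,name):
    s=r.snapshot(cam); cv2.imwrite(f'pics/{name}.png',s['pixels'][:,:,::-1]); pickle.dump(s,open(f'pics/{name}.pkl','wb')); return s
def load(n): return pickle.load(open(f'pics/{n}.pkl','rb'))
E
python3 - <<'E'
from h import *
for c in ('scene','top','wrist'):
    s=snap(c,c+'0'); print(c,s['fx'],s['cx'],s['cy'],s['origin'],s['attitude'])
print(r.sense())
E
```

```text
pics
scene 512.8951741269524 313.9584492085484 205.8420711355199 [ -482.36782429 -1131.8842508    949.32389674] [-120.5964007    -0.63018292  -44.67226523]
top 412.56817332267383 322.7142430715515 196.35835614370944 [ 349.9594734   -88.99457926 1229.47069005] [-169.40948725   -0.40046742  -88.65324266]
wrist 290.9060412814696 326.2979778674902 199.06113831857886 [ 267.49111515 -542.65048077  373.1653536 ] [ 1.62077044e+02  1.01320699e-01 -7.11600430e+01]
{'time': 0.15, 'joint_pos': array([-7.60557989e+01,  7.50715232e+00,  8.53145155e+01, -5.51006645e-04,
        8.72605157e+01, -4.89562137e+00]), 'qd': array([ 0.05607297, -0.13693383, -0.20570344,  0.03135811, -0.09473352,
        0.01991751]), 'joint_efforts': array([ 1.90727901e-04, -5.70067620e+01, -5.01155984e+01, -1.39168747e-04,
        9.67974134e-03,  4.97702376e-05]), 'tool_pos': array([ 193.63366444, -567.40432708,  194.46888498]), 'tcp_rot': array([-1.79918069e+02, -6.46527837e-03,  1.88398445e+01]), 'ft_force': array([-0.75815826, -0.4172782 ,  0.90079097]), 'wrist_torque': array([-0.00494002, -0.00288392,  0.01381371]), 'finger_gap': 85.21424381350562}
```

View pics/scene0.png

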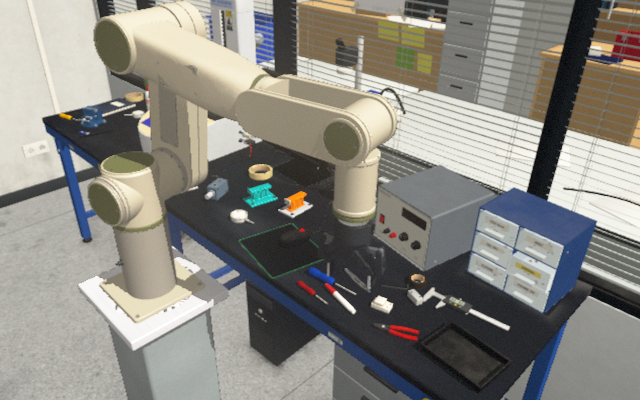

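View pics/top0.png

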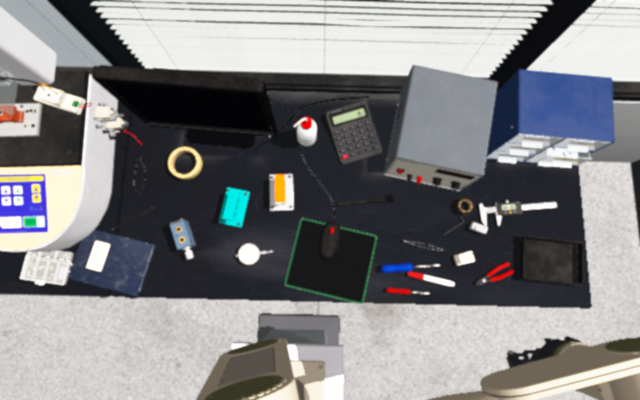

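View pics/wrist0.png

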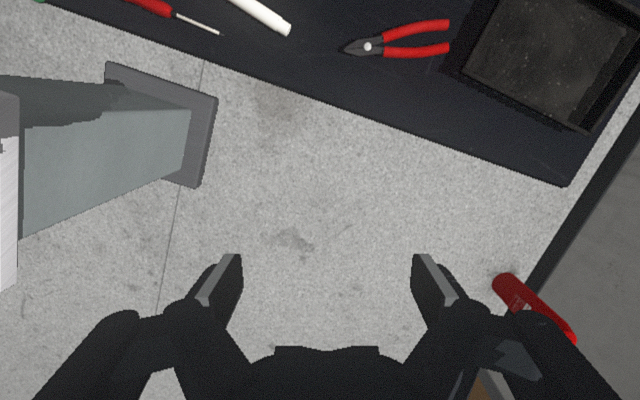

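Candidates for the valve: the blue-grey body at top px (181,238), with its knob at (189,254). The dial gauge at (248,253) and the dark booklet at (113,263) are clearly not it. Candidates for the stand: orange at (282,191), and the turquoise look-alike at (235,207), which I'll leave alone. I'll check both choices in one crop.

Run:
```python
from h import *
a=load('top0')['pixels'][150:290,150:310,::-1]
cv2.imwrite('pics/crop0.png',cv2.resize(a,None,fx=4,fy=4,interpolation=cv2.INTER_CUBIC))
a=load('scene0')['pixels'][150:240,180:330,::-1]
cv2.imwrite('pics/crop1.png',cv2.resize(a,None,fx=5,fy=5,interpolation=cv2.INTER_CUBIC))
```

```text
(no output)
```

View pics/crop0.png

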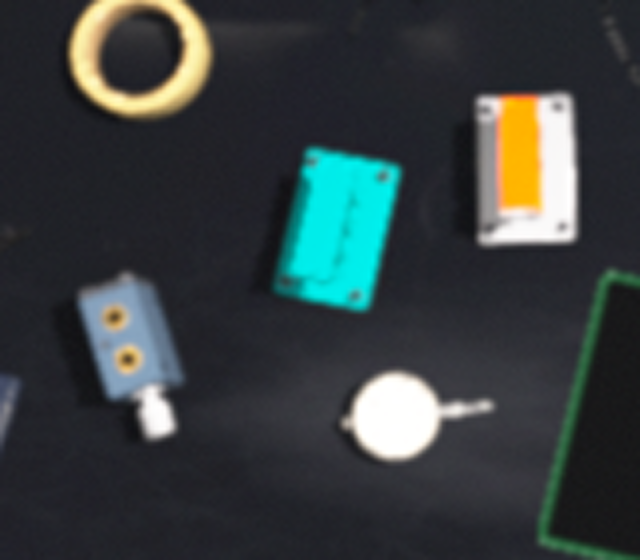

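View pics/crop1.png

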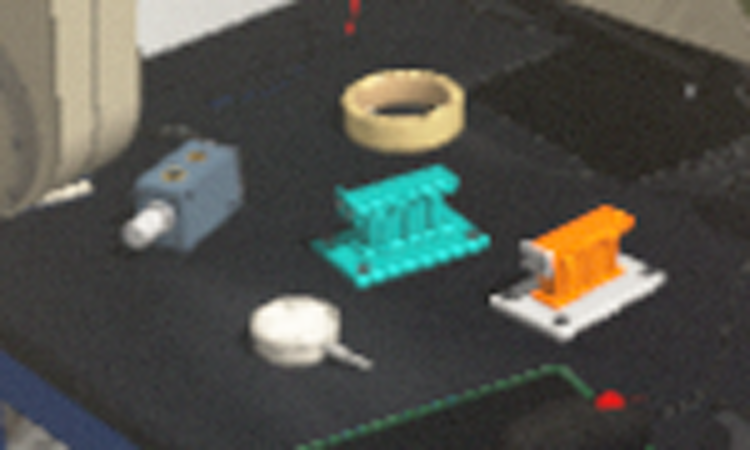

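The crops confirm both. The valve has two brass ports and its knob end faces the robot. The orange stand has its white stop at the near end. Next I'll measure rough positions.

```bash
cat >> h.py <<'E'
from scipy.spatial.transform import Rotation as R
def Rm(rpy): return R.from_euler('xyz',rpy,degrees=True)
def ray(s,u,v):
    d=Rm(s['attitude']).apply([(u-s['cx'])/s['fx'],(v-s['cy'])/s['fy'],1.]); return np.array(s['origin']),d
def onz(s,u,v,z):
    o,d=ray(s,u,v); return o+d*(z-o[2])/d[2]
def proj(s,p):
    c=Rm(s['attitude']).inv().apply(np.array(p)-s['origin']); return c[...,0]/c[...,2]*s['fx']+s['cx'],c[...,1]/c[...,2]*s['fy']+s['cy']
def tri(obs):
    A=np.zeros((3,3));b=np.zeros(3);rs=[ray(*o) for o in obs]
    for o,d in rs:
        d=d/np.linalg.norm(d);P=np.eye(3)-np.outer(d,d);A+=P;b+=P@o
    p=np.linalg.solve(A,b); return p,[np.linalg.norm(np.cross(p-o,d/np.linalg.norm(d))) for o,d in rs]
def go(pos,rpy,cur=None,currpy=None):
    "tool-frame shift (mm), rotvec (rad) from current measured (or given commanded) to goal"
    st=r.sense(); c=st['tool_pos'] if cur is None else np.array(cur); q=Rm(st['tcp_rot'] if currpy is None else currpy)
    t=q.inv().apply(np.array(pos)-c); w=(q.inv()*Rm(rpy)).as_rotvec()
    print('shift mm',t.round(1),'rot',w.round(4),'norm',np.linalg.norm(t).round(1),np.degrees(np.linalg.norm(w)).round(1)); return t,w
E
python3 - <<'E'
from h import *
s=load('top0')
f=lambda u,v,z: onz(s,150+u/4,150+v/4,z).round(1)
print('valve ports',f(114,317,48),f(128,359,48)); print('knob',f(157,415,26))
print('valve top corners',[f(*c,48) for c in((80,296),(145,282),(108,398),(170,380))])
print('rest',[f(*c,52) for c in((498,96),(536,96),(540,210),(502,210))])
print('base',[f(*c,8) for c in((480,98),(572,96),(577,240),(480,242))])
E
```

```text
valve ports [465.  318.5  48. ] [435.3 306.   48. ]
knob [397.1 289.   26. ]
valve top corners [array([479.4, 344.2,  48. ]), array([490.7, 298.5,  48. ]), array([407.4, 317.7,  48. ]), array([421.1, 274.9,  48. ])]
rest [array([633.4,  50.8,  52. ]), array([634.1,  23. ,  52. ]), array([549.5,  16.6,  52. ]), array([548.8,  44.1,  52. ])]
base [array([642.1,  69.6,   8. ]), array([ 6.454e+02, -2.000e-01,  8.000e+00]), array([534.9,  -8. ,   8. ]), array([531.6,  64.4,   8. ])]
```

Run:
```python
from h import *
s=load('top0')
print('bottle cap',onz(s,310,122,160),'psu near corner',onz(s,390,180,0),onz(s,440,70,150))
rp=[180,0,18.84]; W=[(193.77,-567.86,195.3),(350,-500,270),(450,-330,320),(530,-140,320),(590,55,320),(530,230,310),(505,330,300)]
for a,b in zip(W,W[1:]): go(b,rp,a,rp)
```

```text
bottle cap [755.53742457 -52.23472055 160.        ] psu near corner [ 635.96322902 -296.68667124    0.        ] [ 923.79554079 -415.02630149  150.        ]
shift mm [169.8 -13.8 -74.7] rot [0. 0. 0.] norm 186.0 0.0
shift mm [ 149.5 -128.6  -50. ] rot [0. 0. 0.] norm 203.5 0.0
shift mm [ 137.1 -154.    -0. ] rot [0. 0. 0.] norm 206.2 0.0
shift mm [ 119.8 -165.2   -0. ] rot [0. 0. 0.] norm 204.0 0.0
shift mm [  -0.3 -185.    10. ] rot [0. 0. 0.] norm 185.3 0.0
shift mm [   8.6 -102.7   10. ] rot [0. 0. 0.] norm 103.6 0.0
```

{"api": "jog_arm", "payload": {
  "targets": [
    [0.034,-0.003,-0.015,0,0,0,0],
    [0.068,-0.006,-0.03,0,0,0,0],
    [0.102,-0.008,-0.045,0,0,0,0],
    [0.136,-0.011,-0.06,0,0,0,0],
    [0.17,-0.014,-0.075,0,0,0,0]
  ]
}}

```text
time: 0.57
tool_pos: [351.3, -498.7, 270.7]
tcp_rot: [-180.0, 0.0, 18.8]
ft_force: [0.1, -1.1, 0.4]
finger_gap: 85.4
```

{"api": "jog_arm", "payload": {
  "targets": [
    [0.03,-0.026,-0.01,0,0,0,0],
    [0.06,-0.052,-0.02,0,0,0,0],
    [0.09,-0.077,-0.03,0,0,0,0],
    [0.12,-0.103,-0.04,0,0,0,0],
    [0.15,-0.129,-0.05,0,0,0,0]
  ]
}}

```text
time: 0.98
tool_pos: [451.0, -327.3, 320.4]
tcp_rot: [-180.0, 0.0, 18.8]
ft_force: [0.7, -0.2, -0.5]
finger_gap: 85.0
```

{"api": "jog_arm", "payload": {
  "targets": [
    [0.027,-0.031,0,0,0,0,0],
    [0.055,-0.062,0,0,0,0,0],
    [0.082,-0.092,0,0,0,0,0],
    [0.11,-0.123,0,0,0,0,0],
    [0.137,-0.154,0,0,0,0,0]
  ]
}}

```text
time: 1.4
tool_pos: [530.7, -137.2, 320.1]
tcp_rot: [-180.0, 0.0, 18.8]
ft_force: [0.1, 0.1, -0.2]
finger_gap: 85.3
```

{"api": "jog_arm", "payload": {
  "targets": [
    [0.024,-0.033,0,0,0,0,0],
    [0.048,-0.066,0,0,0,0,0],
    [0.072,-0.099,0,0,0,0,0],
    [0.096,-0.132,0,0,0,0,0],
    [0.12,-0.165,0,0,0,0,0]
  ]
}}

```text
time: 1.82
tool_pos: [590.7, 57.8, 320.0]
tcp_rot: [-180.0, 0.0, 18.8]
ft_force: [0.1, 0.6, 0.7]
finger_gap: 85.6
```

{"api": "jog_arm", "payload": {
  "targets": [
    [0,0,0,0,0,0,0],
    [0,0,0,0,0,0,0]
  ]
}}

```text
time: 1.98
tool_pos: [590.6, 58.1, 319.4]
tcp_rot: [-180.0, 0.1, 19.1]
ft_force: [-0.6, -1.5, 0.3]
finger_gap: 85.6
```

Run:
```python
from h import *
s=snap('wrist','w1'); print(s['origin'],s['attitude']);print(r.sense()['tool_pos'])
```

```text
[664.54013757  83.39914206 498.11207904] [ 1.61990432e+02  3.64107485e-02 -7.09248267e+01]
[590.49660202  56.48689904 319.66491125]
```

View pics/w1.png

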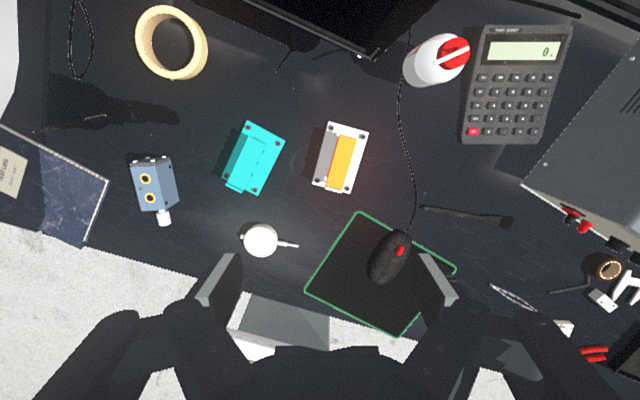

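{"api": "jog_arm", "payload": {
  "targets": [
    [0,-0.037,0.002,0,0,0,0],
    [0,-0.074,0.004,0,0,0,0],
    [0,-0.111,0.006,0,0,0,0],
    [0,-0.148,0.008,0,0,0,0],
    [0,-0.185,0.01,0,0,0,0]
  ]
}}

```text
time: 2.45
tool_pos: [530.6, 230.3, 310.4]
tcp_rot: [180.0, -0.0, 18.7]
ft_force: [0.7, -0.0, -0.5]
finger_gap: 85.8
```

{"api": "jog_arm", "payload": {
  "targets": [
    [0.003,-0.035,0.003,0,0,0,0],
    [0.006,-0.07,0.007,0,0,0,0],
    [0.009,-0.103,0.01,0,0,0,0],
    [0.009,-0.103,0.01,0,0,0,0],
    [0.009,-0.103,0.01,0,0,0,0]
  ]
}}

```text
time: 2.87
tool_pos: [505.9, 331.1, 299.7]
tcp_rot: [180.0, 0.1, 18.9]
ft_force: [0.1, -0.4, -0.2]
finger_gap: 85.5
```

Run:
```python
from h import *
s=snap('wrist','w2'); print(s['origin'],s['attitude']);print(r.sense()['tool_pos'])
```

```text
[579.77553607 356.30945728 478.49664848] [ 1.62013925e+02 -2.57546940e-02 -7.11015084e+01]
[506.49840355 330.14583576 300.15641426]
```

View pics/w2.png

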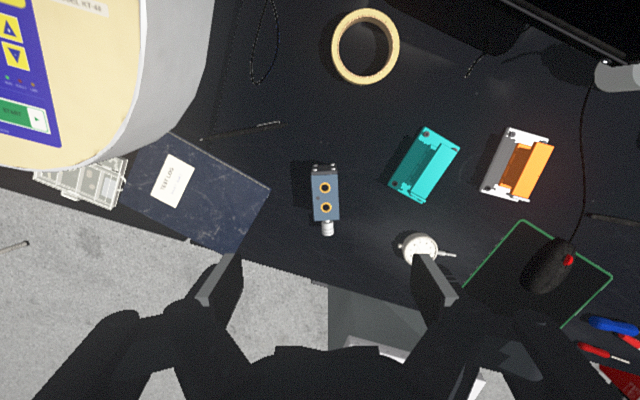

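w1 shows the orange stand at about (341,162). w2 shows the valve at about (326,195) with its knob at (328,228), and the stand again at (527,168). Now I'll measure the details.

Run:
```python
from h import *
a=load('w2')['pixels'][150:250,280:370,::-1]; b=load('w1')['pixels'][110:210,300:390,::-1]
cv2.imwrite('pics/c2.png',np.hstack([cv2.resize(x,None,fx=4.4,fy=4.4,interpolation=cv2.INTER_CUBIC) for x in(a,b)]))
for n in ('w1','w2'):
    s=load(n); hsv=cv2.cvtColor(s['pixels'],cv2.COLOR_RGB2HSV)
    m=cv2.inRange(hsv,(8,150,150),(22,255,255)); 
    k,l,st,c=cv2.connectedComponentsWithStats(m)
    for i in np.argsort(-st[1:,4])[:3]+1:
        cn=cv2.findContours((l==i).astype(np.uint8),0,2)[0][0]; rect=cv2.minAreaRect(cn)
        print(n,st[i],c[i].round(1)); 
        print([(q.round(1),onz(s,*q,52).round(1)) for q in cv2.boxPoints(rect)])
s=load('w2');hsv=cv2.cvtColor(s['pixels'],cv2.COLOR_RGB2HSV)[150:250,280:370]
m=cv2.inRange(hsv,(15,90,60),(30,255,255));k,l,st,c=cv2.connectedComponentsWithStats(m)
for i in range(1,k):
    if st[i,4]>10:
        q=st[i,:2]+st[i,2:4]/2-.5+[280,150];print('port',st[i],q,onz(s,*q,48).round(1))
```

```text
w1 [327 135  15  43  74] [333.1 156.4]
[(array([325.7, 176.6], dtype=float32), array([562.2,  49.4,  52. ])), (array([338.7, 134.3], dtype=float32), array([630.3,  52.1,  52. ])), (array([341., 135.], dtype=float32), array([630.4,  48.5,  52. ])), (array([328. , 177.3], dtype=float32), array([562.3,  45.5,  52. ]))]
w1 [326 183   2   3   4] [326.2 184.2]
[(array([325.2, 183.4], dtype=float32), array([551.5,  46.4,  52. ])), (array([326., 183.], dtype=float32), array([552.5,  45.5,  52. ])), (array([327., 185.], dtype=float32), array([549.9,  42.9,  52. ])), (array([326.2, 185.4], dtype=float32), array([548.9,  43.9,  52. ]))]
w1 [337 188   3   1   3] [338. 188.]
[(array([339., 188.], dtype=float32), array([551.5,  23.2,  52. ])), (array([339., 188.], dtype=float32), array([551.5,  23.2,  52. ])), (array([337., 188.], dtype=float32), array([550.5,  26.2,  52. ])), (array([337., 188.], dtype=float32), array([550.5,  26.2,  52. ]))]
w2 [511 142  43  57 984] [531.7 170.7]
[(array([510.4, 193.2], dtype=float32), array([549.1,  47.5,  52. ])), (array([537.8, 138.4], dtype=float32), array([
[... 209 characters left out ...]
y([515.6, 144.2], dtype=float32), array([617.2,  78.2,  52. ])), (array([530.7, 143.1], dtype=float32), array([625.7,  58.2,  52. ])), (array([531.1, 148.9], dtype=float32), array([618.5,  53.2,  52. ])), (array([516., 150.], dtype=float32), array([610. ,  73.3,  52. ]))]
w2 [499 179  13  10  46] [504.5 184.5]
[(array([498.7, 184.9], dtype=float32), array([554.9,  70.9,  52. ])), (array([500.5, 178.6], dtype=float32), array([564.5,  73.4,  52. ])), (array([512.7, 181.9], dtype=float32), array([565.9,  53.4,  52. ])), (array([510.9, 188.3], dtype=float32), array([556.3,  50.7,  52. ]))]
port [40 32 11 11 64] [325. 187.] [465.4 319.   48. ]
port [41 52 11 11 58] [326. 207.] [435.1 307.1  48. ]
```

View pics/c2.png

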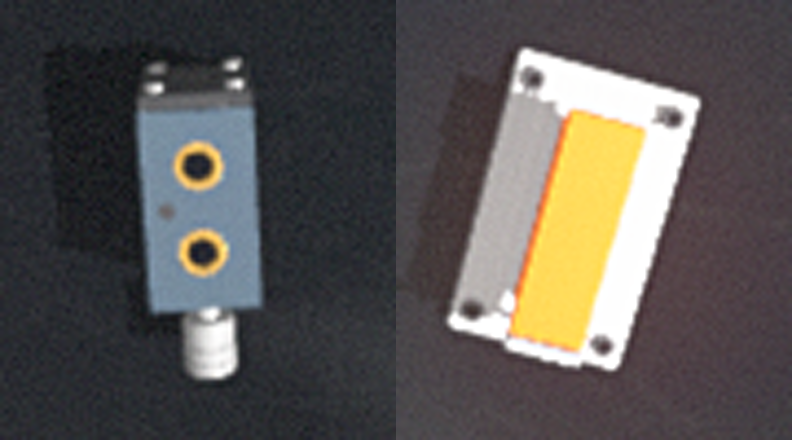

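Run:
```python
from h import *
s2=load('w2');s1=load('w1');t=load('top0')
f=lambda u,v,z: onz(s2,280+(u+.5)/4.4-.5,150+(v+.5)/4.4-.5,z)
L=[f(139,108,48),f(151,312,48)];Rr=[f(253,108,48),f(262,306,48)]
for e in(L,Rr):
    d=e[0]-e[1];print('edge',[x.round(1) for x in e],np.degrees(np.arctan2(d[1],d[0])))
print('knob',[f(*q,26).round(1) for q in((210,345),(210,375))])
# rest: per-image colour mask + polygon
for n,lo in(('w1',(10,110,235)),('w2',(8,120,170)),('top0',(10,130,200))):
    s=load(n);p=s['pixels'];hsv=cv2.cvtColor(p,cv2.COLOR_RGB2HSV)
    m=cv2.inRange(hsv,lo,(28,255,255))
    k,l,st,c=cv2.connectedComponentsWithStats(m)
    cand=[i for i in range(1,k) if st[i,4]>150 ]
    for i in cand:
        q0=onz(s,*c[i],52)
        if np.linalg.norm(q0[:2]-[592,33])>30: continue
        cn=cv2.findContours((l==i).astype(np.uint8),0,1)[0][0].reshape(-1,2).astype(float)
        w=np.array([onz(s,*q,52)[:2] for q in cn]).astype(np.float32)
        (cx,cy),sz,an=cv2.minAreaRect(w);print(n,st[i,4],'centroid',q0.round(1),'rect',cx,cy,sz,an)
# base corners w1 crop
g=lambda u,v,z: onz(s1,300+(u-396+.5)/4.4-.5,110+(v+.5)/4.4-.5,z)
B=[g(*q,8) for q in((522,48),(699,98),(617,370),(450,325))];print('base',[b.round(1) for b in B],'centre',np.mean(B,0))
for a,b in((0,3),(1,2)):
    d=B[a]-B[b];print(np.linalg.norm(d),np.degrees(np.arctan2(d[1],d[0])))
Q=[g(*q,52) for q in((570,112),(645,128),(582,350),(513,338))];print('rest',[b.round(1) for b in Q])
for a,b in((0,3),(1,2)):
    d=Q[a]-Q[b];print(np.linalg.norm(d),np.degrees(np.arctan2(d[1],d[0])))
```

```text
edge [array([477.7, 345.3,  48. ]), array([407.2, 317.9,  48. ])] 21.273844612898465
edge [array([490.4, 308.2,  48. ]), array([422.4, 280.6,  48. ])] 22.09889749484309
knob [array([392.7, 290.2,  26. ]), array([380.8, 286.1,  26. ])]
w1 931 centroid [592.   35.7  52. ] rect 590.4548950195312 35.5751953125 (82.89014434814453, 27.343544006347656) 3.963385820388794
w2 1057 centroid [592.3  35.2  52. ] rect 590.7490234375 35.09552764892578 (83.14515686035156, 28.7747859954834) 3.836530923843384
top0 270 centroid [592.2  34.6  52. ] rect 593.6215209960938 34.390296936035156 (80.8714828491211, 26.2711181640625) 2.5634703636169434
base [array([642. ,  72.6,   8. ]), array([646.6,   4. ,   8. ]), array([536.8,  -4.3,   8. ]), array([532.6,  64.7,   8. ])] centre [589.49221217  34.22376124   8.        ]
109.67786966108112 4.136032975416324
110.1056066007772 4.320393469603408
rest [array([629.4,  51.1,  52. ]), array([632.8,  24.9,  52. ]), array([551.2,  18.2,  52. ]), array([547.3,  43.3,  52. ])]
82.48857025310362 5.399201169168259
81.82833236751311 4.700896524059877
```

```bash
cat >> h.py <<'E'
import json
def cmd(): d=json.load(open('cmd.json')); return np.array(d['p']),R.from_quat(d['q'])
def upd(shift_m,w=(0,0,0)):
    "book-keep the last row just sent by hand"
    p,q=cmd(); p=p+q.apply(np.array(shift_m)*1000); q=q*R.from_rotvec(w); json.dump({'p':p.tolist(),'q':q.as_quat().tolist()},open('cmd.json','w'))
def plan(W):
    p,q=cmd(); print('cmd',p.round(1),q.as_euler('xyz',degrees=True).round(2),'meas',r.sense()['tool_pos'].round(1),r.sense()['tcp_rot'].round(2))
    for pos,yaw in W:
        g=Rm([180,0,yaw]); t=q.inv().apply(np.array(pos)-p); w=(q.inv()*g).as_rotvec()
        print('shift mm',t.round(1),'rot',w.round(4),'norm',np.linalg.norm(t).round(1),np.degrees(np.linalg.norm(w)).round(1)); p,q=np.array(pos,float),g
E
python3 - <<'E'
from h import *
json.dump({'p':[506.2,331.2,300.3],'q':Rm([180,0,18.84]).as_quat().tolist()},open('cmd.json','w'))
plan([((448,312,120),21.7),((448,312,8),21.7)])
E
```

```text
cmd [506.2 331.2 300.3] [180.     0.    18.84] meas [506.5 330.1 300.2] [1.7995e+02 2.0000e-02 1.8820e+01]
shift mm [-61.3  -0.6 180.3] rot [ 0.      0.     -0.0499] norm 190.4 2.9
shift mm [  0.  -0. 112.] rot [0. 0. 0.] norm 112.0 0.0
```

{"api": "jog_arm", "payload": {
  "targets": [
    [-0.012,0,0.036,0,0,-0.01,0],
    [-0.024,0,0.072,0,0,-0.02,0],
    [-0.037,0,0.108,0,0,-0.03,0],
    [-0.049,-0.001,0.144,0,0,-0.04,0],
    [-0.061,-0.001,0.18,0,0,-0.05,0]
  ]
}}

```text
time: 3.33
tool_pos: [448.7, 310.1, 119.3]
tcp_rot: [180.0, -0.1, 21.6]
ft_force: [0.3, 0.1, 1.3]
finger_gap: 85.2
```

{"api": "jog_arm", "payload": {
  "targets": [
    [0,0,0,0,0,0,0],
    [0,0,0,0,0,0,0]
  ]
}}

```text
time: 3.5
tool_pos: [447.0, 309.8, 118.7]
tcp_rot: [179.9, 0.3, 21.6]
ft_force: [0.9, 0.3, 1.7]
finger_gap: 85.5
```

Run:
```python
from h import *
upd([-.061,-.001,.18],[0,0,-.05]); s=snap('wrist','w3'); plan([((448,312,8),21.7)])
```

```text
cmd [448.1 312.4 120.3] [180.    0.   21.7] meas [449.7 311.6 122.1] [ 1.7999e+02 -9.0000e-02  2.1570e+01]
shift mm [ -0.3   0.4 112.3] rot [-0.      0.      0.0001] norm 112.3 0.0
```

View pics/w3.png

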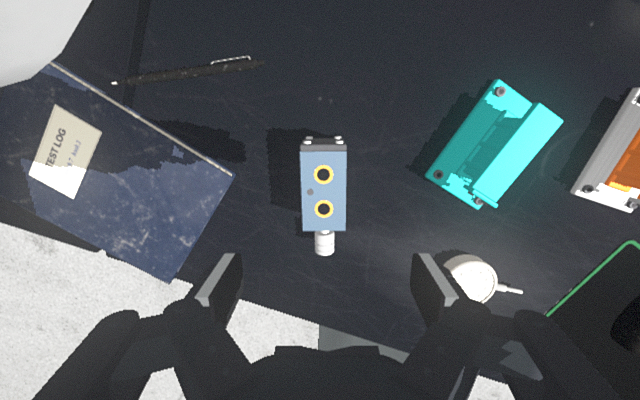

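w3 shows the valve centred between the fingers, with its ports at (323,174) and (324,209) and its knob at (324,243). Its axis is nearly along the tool's x. One check, then I'll go down.

Run:
```python
from h import *
s=load('w3');hsv=cv2.cvtColor(s['pixels'],cv2.COLOR_RGB2HSV)
m=cv2.inRange(hsv[130:270,280:370],(15,90,60),(30,255,255));k,l,st,c=cv2.connectedComponentsWithStats(m)
for i in range(1,k):
    if st[i,4]>20:
        q=st[i,:2]+st[i,2:4]/2-.5+[280,130];print('port',st[i],q,onz(s,*q,48).round(1))
m=cv2.inRange(hsv[130:270,280:370],(95,60,60),(125,255,255));k,l,st,c=cv2.connectedComponentsWithStats(m)
i=1+np.argmax(st[1:,4]);cn=cv2.findContours((l==i).astype(np.uint8),0,1)[0][0].reshape(-1,2)+[280,130]
print(st[i]);print(cv2.minAreaRect(np.array([onz(s,*q,48)[:2] for q in cn]).astype(np.float32)))
print(s['origin'],s['attitude'])
```

```text
port [ 34  35  19  18 156] [323.  173.5] [465.  319.8  48. ]
port [ 35  70  18  17 135] [323.5 208. ] [435.2 307.6  48. ]
[  19   21   48   81 1435]
((448.59429931640625, 313.318359375), (74.72928619384766, 40.82605743408203), 21.675317764282227)
[520.24244698 338.78019071 297.17060967] [ 1.61797624e+02 -5.88311434e-02 -6.84346430e+01]
```

{"api": "jog_arm", "payload": {
  "targets": [
    [0,0,0.03,0,0,0,0],
    [0,0,0.06,0,0,0,0],
    [0,0,0.085,0,0,0,0],
    [0,0,0.1,0,0,0,0],
    [0,0,0.112,0,0,0,0]
  ]
}}

```text
time: 3.97
tool_pos: [451.8, 313.5, 10.8]
tcp_rot: [-180.0, -0.3, 21.6]
ft_force: [-0.2, 0.3, -0.4]
finger_gap: 85.7
```

{"api": "jog_arm", "payload": {
  "targets": [
    [0,0,0,0,0,0,0.2],
    [0,0,0,0,0,0,0.35],
    [0,0,0,0,0,0,0.45],
    [0,0,0,0,0,0,0.5],
    [0,0,0,0,0,0,0.55]
  ],
  "newtons": 40
}}

```text
time: 4.38
tool_pos: [449.7, 313.6, 10.5]
tcp_rot: [-179.9, -0.2, 21.7]
ft_force: [-2.7, 3.5, 9.2]
finger_gap: 38.4
```

{"api": "jog_arm", "payload": {
  "targets": [
    [0,0,0,0,0,0,0.65],
    [0,0,0,0,0,0,0.8],
    [0,0,0,0,0,0,1],
    [0,0,0,0,0,0,1],
    [0,0,0,0,0,0,1]
  ]
}}

```text
time: 4.8
tool_pos: [451.2, 314.1, 12.1]
tcp_rot: [-180.0, -0.4, 21.7]
ft_force: [-0.1, -1.0, 12.6]
finger_gap: -0.0
```

Run:
```python
from h import *
upd([0,0,.112]); s=snap('wrist','w4');s=snap('scene','s4'); 
a=s['pixels'][130:230,160:290,::-1];cv2.imwrite('pics/s4c.png',cv2.resize(a,None,fx=5,fy=5,interpolation=cv2.INTER_CUBIC)); print(r.sense())
```

```text
{'time': 4.9, 'joint_pos': array([ 2.95067561e+01,  8.97624225e+00,  1.03658122e+02, -1.36045797e-02,
        6.69719013e+01,  9.78007229e+01]), 'qd': array([ 0.04934003, -0.02842858, -0.0808053 ,  0.07024717, -0.06775886,
       -0.01726293]), 'joint_efforts': array([ 3.35512497e-01, -4.56068981e+01, -3.81218433e+01,  2.02434473e-01,
       -3.97197506e-02, -6.62119983e-04]), 'tool_pos': array([451.23825285, 314.09837685,  12.058194  ]), 'tcp_rot': array([-179.95899922,   -0.39179496,   21.71117189]), 'ft_force': array([ 0.05091143, -0.64807495, 12.58546889]), 'wrist_torque': array([-0.09500217, -0.02742817,  0.00616082]), 'finger_gap': 0.1581756266412277}
```

View pics/w4.png

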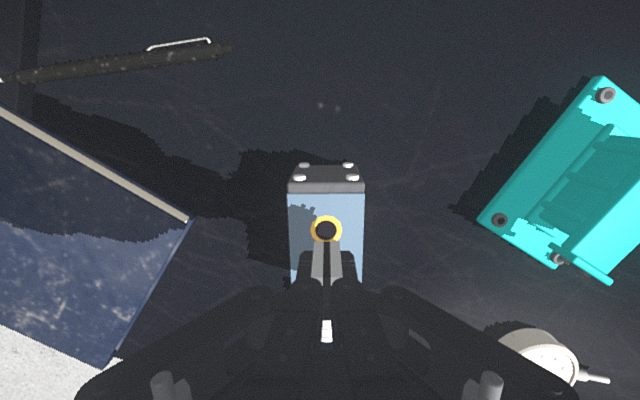

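View pics/s4c.png

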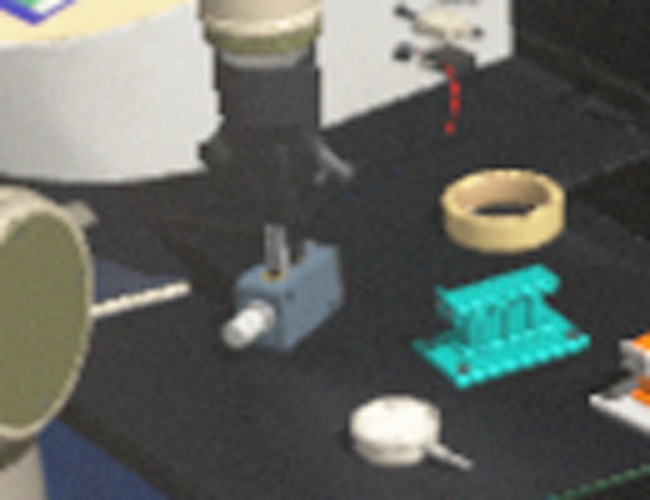

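The fingers shut on top of the valve instead of beside it: the gap reads 0 and the tips show on top, between the ports. Something in the height is off, so I'll check the geometry before moving.

Run:
```python
from h import *
for n in('w3','w4'):
    s=load(n);print(n,s['origin'],s['attitude'])
st=r.sense();p,q=cmd();print('cmd',p,'meas',st['tool_pos'],st['finger_gap'])
w=load('w4');o=Rm(st['tcp_rot']).inv().apply(w['origin']-st['tool_pos']);print('cam in tool',o)
w=load('wrist0');o=Rm([-179.918,0,18.84]).inv().apply(w['origin']-np.array([193.63,-567.4,194.47]));print('cam in tool start',o)
sc=load('s4')
for z in(0,12,30,48,60,80):print(z,[np.round(x,1) for x in proj(sc,np.array([*st['tool_pos'][:2],z]))],[np.round(x,1) for x in proj(load('w4'),np.array([*st['tool_pos'][:2],z]))])
s=load('w4')
print('cap bolts width etc: port',onz(s,326,229,48))
```

```text
w3 [520.24244698 338.78019071 297.17060967] [ 1.61797624e+02 -5.88311434e-02 -6.84346430e+01]
w4 [522.56981195 342.18243953 191.40231213] [ 1.62460761e+02  4.29474527e-02 -6.82891659e+01]
cmd [448.14520672 312.44790739   8.3       ] meas [451.23825285 314.09837685  12.058194  ] 0.1581756266412277
cam in tool [ 7.78849831e+01  1.67782689e-01 -1.78815883e+02]
cam in tool start [ 7.78962111e+01  1.72427692e-01 -1.78695783e+02]
0 [np.float64(217.5), np.float64(194.2)] [np.float64(326.1), np.float64(220.9)]
12 [np.float64(217.3), np.float64(191.4)] [np.float64(326.1), np.float64(227.6)]
30 [np.float64(216.9), np.float64(187.2)] [np.float64(326.0), np.float64(239.3)]
48 [np.float64(216.4), np.float64(183.0)] [np.float64(326.0), np.float64(253.4)]
60 [np.float64(216.2), np.float64(180.1)] [np.float64(325.9), np.float64(264.7)]
80 [np.float64(215.7), np.float64(175.3)] [np.float64(325.8), np.float64(288.0)]
cap bolts width etc: port [464.775463   319.45769999  48.        ]
```

Run:
```python
from h import *
a=load('w4')['pixels'][150:360,250:410,::-1];b=load('s4')['pixels'][165:205,200:240,::-1]
cv2.imwrite('pics/c4.png',np.hstack([cv2.resize(a,(450,590),interpolation=cv2.INTER_CUBIC)[:590],cv2.copyMakeBorder(cv2.resize(b,(340,340),interpolation=cv2.INTER_CUBIC),0,250,0,0,0)]))
```

```text
(no output)
```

View pics/c4.png

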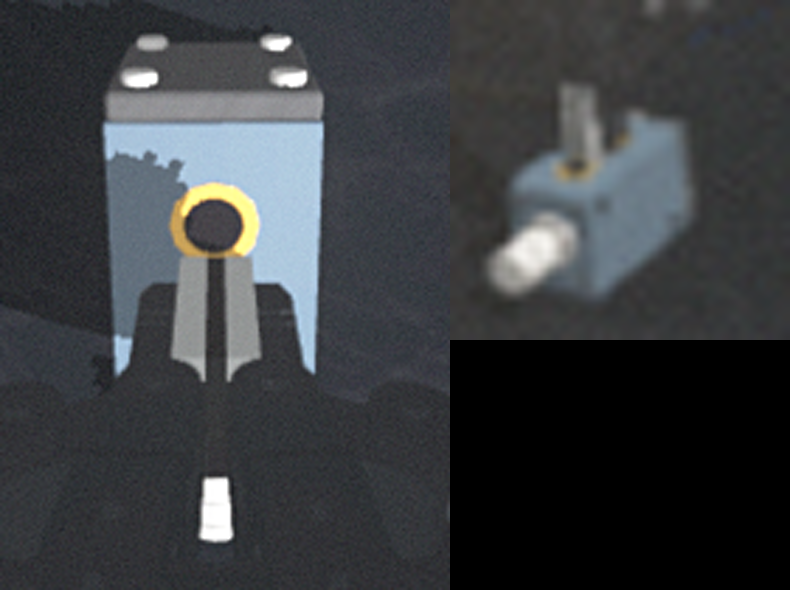

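Run:
```python
from h import *
s=load('w4');st=r.sense();q=Rm(st['tcp_rot']);p=st['tool_pos']
for x in(-11,0,11):
  print(x,[(z,round(float(proj(s,p+q.apply([x,0,z]))[1]),1)) for z in(0,-10,-19,-30,-36,-45)])
# open-finger pad tips: start image
s=load('wrist0');q=Rm([-179.918,0,18.84]);p=np.array([193.63,-567.4,194.47])
for z in(-13,-30,-45,-55):
  print(z,[[round(float(v),1) for v in proj(s,p+q.apply([x,42.6,z]))] for x in(-11,11)])
```

```text
-11 [(0, 242.5), (-10, 249.5), (-19, 256.4), (-30, 265.8), (-36, 271.4), (-45, 280.6)]
0 [(0, 227.6), (-10, 233.9), (-19, 240.2), (-30, 248.8), (-36, 253.9), (-45, 262.3)]
11 [(0, 212.2), (-10, 217.8), (-19, 223.4), (-30, 231.0), (-36, 235.6), (-45, 243.2)]
-13 [[393.1, 251.9], [395.6, 219.7]]
-30 [[399.5, 266.0], [402.6, 231.2]]
-45 [[406.2, 280.8], [409.9, 243.4]]
-55 [[411.5, 292.4], [415.7, 252.9]]
```

Run:
```python
from h import *
print(r.tcp_to_grasp,[a for a in dir(r) if a[0]!='_'])
```

```text
18.700000000000003 ['PlanningError', 'hand_in', 'sense', 'snapshot', 'tcp_to_grasp']
```

{"api": "jog_arm", "payload": {
  "targets": [
    [0,0,-0.01,0,0,0,1],
    [0,0,-0.02,0,0,0,1],
    [0,0,-0.02,0,0,0,0.3],
    [0,0,-0.02,0,0,0,0],
    [0,0,-0.02,0,0,0,0]
  ]
}}

```text
time: 5.32
tool_pos: [448.0, 312.4, 28.3]
tcp_rot: [-180.0, 0.0, 21.7]
ft_force: [0.2, -0.6, -1.1]
finger_gap: 35.8
```

{"api": "jog_arm", "payload": {
  "targets": [
    [0,0,0,0,0,0,0],
    [0,0,0,0,0,0,0],
    [0,0,0,0,0,0,0],
    [0,0,0,0,0,0,0]
  ]
}}

```text
time: 5.65
tool_pos: [447.8, 312.3, 27.9]
tcp_rot: [180.0, 0.0, 21.7]
ft_force: [0.7, -0.2, 0.5]
finger_gap: 83.0
```

Run:
```python
from h import *
upd([0,0,-.02]);s=snap('wrist','w5');print(s['origin'],s['attitude']);plan([]);print(r.sense()['ft_force'],r.sense()['finger_gap'])
```

```text
[520.39089208 340.99990923 206.6303989 ] [ 1.62026040e+02 -2.80653319e-03 -6.82955710e+01]
cmd [448.1 312.4  28.3] [180.    0.   21.7] meas [447.9 312.3  28. ] [1.80e+02 3.00e-02 2.17e+01]
[ 0.22550527 -0.31568897  0.45958814] 85.69694873399946
```

View pics/w5.png

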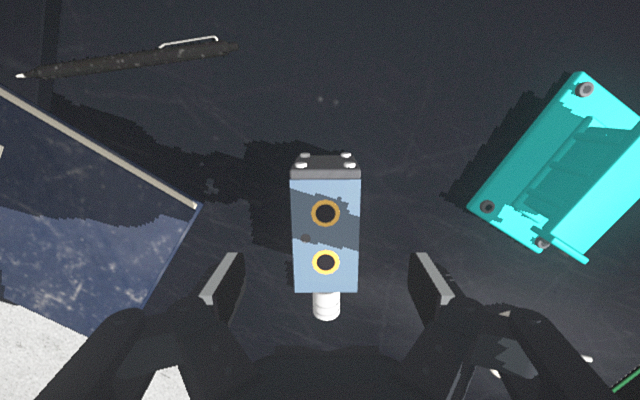

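w5: the open pads, with inner tips at (240,254) and (413,254), triangulate to about 38 mm short of the reported TCP. The contact on the valve's top agrees: 48 mm high at a reading of about 12. So the real tips sit about 37 mm higher than reported. I'll use that offset and watch the force while going down.

{"api": "jog_arm", "payload": {
  "targets": [
    [0,0,0.02,0,0,0,0],
    [0,0,0.035,0,0,0,0],
    [0,0,0.047,0,0,0,0],
    [0,0,0.055,0,0,0,0],
    [0,0,0.055,0,0,0,0]
  ]
}}

```text
time: 6.12
tool_pos: [446.5, 311.5, -28.9]
tcp_rot: [180.0, 0.2, 21.7]
ft_force: [-0.5, -0.3, 0.0]
finger_gap: 85.7
```

{"api": "jog_arm", "payload": {
  "targets": [
    [0,0,0,0,0,0,0.2],
    [0,0,0,0,0,0,0.35],
    [0,0,0,0,0,0,0.42],
    [0,0,0,0,0,0,0.46],
    [0,0,0,0,0,0,0.5]
  ],
  "newtons": 40
}}

```text
time: 6.53
tool_pos: [448.7, 312.8, -26.0]
tcp_rot: [-180.0, -0.1, 21.7]
ft_force: [0.2, 0.3, 0.3]
finger_gap: 43.1
```

{"api": "jog_arm", "payload": {
  "targets": [
    [0,0,0,0,0,0,0.55],
    [0,0,0,0,0,0,0.6],
    [0,0,0,0,0,0,0.65]
  ]
}}

```text
time: 6.78
tool_pos: [448.7, 312.9, -25.9]
tcp_rot: [-180.0, -0.1, 21.7]
ft_force: [-1.2, -0.6, 5.7]
finger_gap: 39.7
```

Run:
```python
from h import *
upd([0,0,.055]);s=snap('wrist','w6');print(s['origin']);plan([]);print(r.sense()['ft_force'],r.sense()['finger_gap'])
```

```text
[520.94202679 341.39479695 153.01811744]
cmd [448.1 312.4 -26.7] [180.    0.   21.7] meas [448.7 312.9 -25.9] [-1.7998e+02 -7.0000e-02  2.1700e+01]
[-1.09354757  0.24457735  4.5529921 ] 39.321436037934205
```

View pics/w6.png

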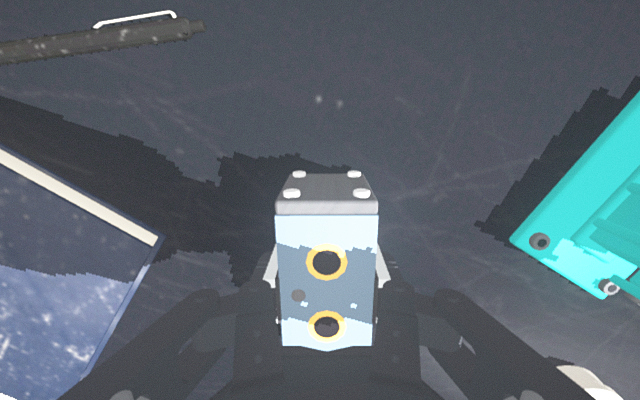

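Gap 39.5 mm with the pads on both flanks. I'll firm up the grip and lift gently.

{"api": "jog_arm", "payload": {
  "targets": [
    [0,0,0,0,0,0,0.75],
    [0,0,-0.003,0,0,0,0.75],
    [0,0,-0.01,0,0,0,0.75],
    [0,0,-0.02,0,0,0,0.75],
    [0,0,-0.03,0,0,0,0.75]
  ],
  "newtons": 60
}}

```text
time: 7.25
tool_pos: [447.3, 311.9, 3.4]
tcp_rot: [180.0, 0.1, 21.7]
ft_force: [0.8, 0.9, -5.3]
finger_gap: 39.2
```

{"api": "jog_arm", "payload": {
  "targets": [
    [0,0,-0.015,0,0,0,0.75],
    [0,0,-0.035,0,0,0,0.75],
    [0,0,-0.055,0,0,0,0.75],
    [0,0,-0.07,0,0,0,0.75],
    [0,0,-0.08,0,0,0,0.75]
  ]
}}

```text
time: 7.67
tool_pos: [449.2, 313.1, 86.4]
tcp_rot: [-180.0, -0.2, 21.7]
ft_force: [0.4, -0.2, -4.4]
finger_gap: 39.4
```

Run:
```python
from h import *
upd([0,0,-.11]);s=snap('wrist','w7');c=snap('scene','s7');print(s['origin'],s['attitude']);print(r.sense()['ft_force'],r.sense()['wrist_torque'],r.sense()['finger_gap'])
p,q=cmd()
a=c['pixels'][130:230,160:290,::-1];cv2.imwrite('pics/s7c.png',cv2.resize(a,None,fx=5,fy=5,interpolation=cv2.INTER_CUBIC))
plan([((500,240,85),16),((560,120,85),8),((589,35,85),4.1)])
```

```text
[521.14337036 341.41769666 265.48785618] [ 1.62261017e+02  2.79503374e-02 -6.82952991e+01]
[ 0.24932045  0.76760678 -4.8413443 ] [-0.01351722  0.01751758 -0.00492298] 39.36545508291314
cmd [448.1 312.4  83.3] [180.    0.   21.7] meas [449.8 313.4  86.2] [-179.96   -0.26   21.7 ]
shift mm [21.4 86.5 -1.7] rot [ 0.     -0.      0.0996] norm 89.1 5.7
shift mm [ 24.6 131.9   0. ] rot [ 0.     -0.      0.1396] norm 134.2 8.0
shift mm [16.9 88.2  0. ] rot [-0.     -0.      0.0681] norm 89.8 3.9
```

View pics/w7.png

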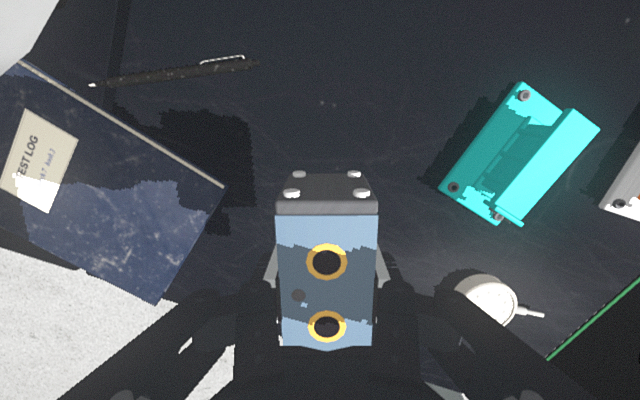

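View pics/s7c.png

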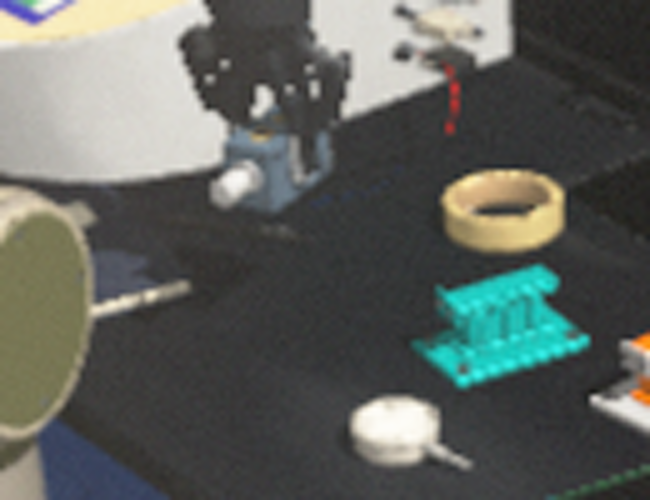

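Run:
```python
from h import *
a=load('w7')['pixels'][160:360,260:400,::-1];cv2.imwrite('pics/c7.png',cv2.resize(a,None,fx=4,fy=3,interpolation=cv2.INTER_CUBIC)[:600])
C=np.array([77.9,.17,-178.75]);q=Rm([180,0,0]); 
# camera attitude in tool: from w2
s=load('w6');Rc=Rm([180,0,21.7]).inv()*Rm(load('w5')['attitude'])
def tool(u,v,zt):
    d=Rc.apply([(u-s['cx'])/s['fx'],(v-s['cy'])/s['fy'],1.]);return C+d*(zt-C[2])/d[2]
zt=-(48+26.3)  # top plane in tool z (z down)
for n,px in dict(port1=(326.5,261.5),port2=(326.5,326),nl=(281,346),nr=(372,346),capL=(276,213),capR=(378,213)).items(): print(n,tool(*px,zt).round(1))
```

```text
port1 [ 17.4   0.3 -74.3]
port2 [-14.7   0.3 -74.3]
nl [-25.7 -20.3 -74.3]
nr [-25.7  20.8 -74.3]
capL [ 38.4 -19.1 -74.3]
capR [ 38.4  20.  -74.3]
```

View pics/c7.png

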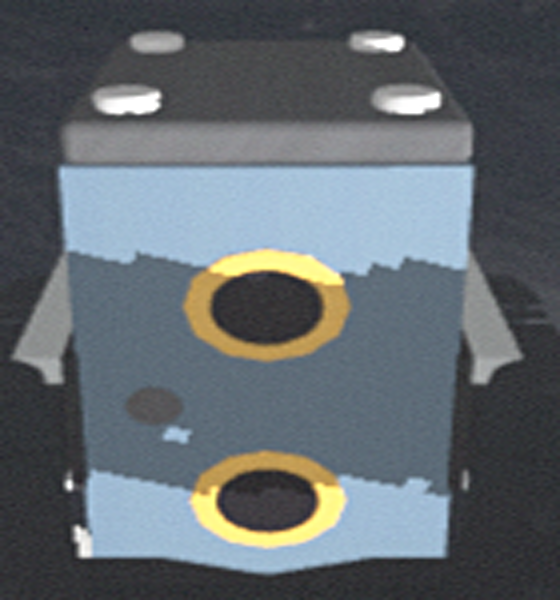

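{"api": "jog_arm", "payload": {
  "targets": [
    [0.001,0.006,0,0,0,0.008,0.75],
    [0.005,0.02,0,0,0,0.025,0.75],
    [0.01,0.04,0,0,0,0.047,0.75],
    [0.015,0.063,-0.001,0,0,0.073,0.75],
    [0.021,0.0865,-0.002,0,0,0.1,0.75]
  ]
}}

```text
time: 8.18
tool_pos: [498.6, 238.4, 83.2]
tcp_rot: [180.0, 0.2, 15.9]
ft_force: [0.9, 0.1, -5.1]
finger_gap: 39.2
```

{"api": "jog_arm", "payload": {
  "targets": [
    [0.005,0.026,0,0,0,0.028,0.75],
    [0.01,0.052,0,0,0,0.056,0.75],
    [0.015,0.079,0,0,0,0.084,0.75],
    [0.02,0.106,0,0,0,0.112,0.75],
    [0.025,0.132,0,0,0,0.14,0.75]
  ]
}}

```text
time: 8.6
tool_pos: [559.2, 117.8, 83.2]
tcp_rot: [180.0, 0.2, 7.8]
ft_force: [0.4, 0.9, -5.1]
finger_gap: 39.3
```

{"api": "jog_arm", "payload": {
  "targets": [
    [0.005,0.025,0,0,0,0.019,0.75],
    [0.009,0.047,0,0,0,0.036,0.75],
    [0.013,0.065,0,0,0,0.05,0.75],
    [0.016,0.08,0,0,0,0.062,0.75],
    [0.017,0.088,0,0,0,0.068,0.75]
  ]
}}

```text
time: 9.02
tool_pos: [588.5, 32.8, 83.7]
tcp_rot: [180.0, 0.1, 3.9]
ft_force: [-0.7, -0.3, -5.2]
finger_gap: 39.4
```

{"api": "jog_arm", "payload": {
  "targets": [
    [0,0,0,0,0,0,0.75],
    [0,0,0,0,0,0,0.75]
  ]
}}

```text
time: 9.18
tool_pos: [588.4, 35.2, 84.6]
tcp_rot: [-180.0, 0.1, 4.0]
ft_force: [-0.1, 0.5, -4.1]
finger_gap: 39.7
```

Run:
```python
from h import *
upd([.021,.0865,-.002],[0,0,.1]);upd([.025,.132,0],[0,0,.14]);upd([.017,.088,0],[0,0,.068])
s=snap('wrist','w8');c=snap('scene','s8');print(r.sense()['ft_force'],r.sense()['finger_gap'])
a=c['pixels'][140:230,240:340,::-1];cv2.imwrite('pics/s8c.png',cv2.resize(a,None,fx=6,fy=6,interpolation=cv2.INTER_CUBIC))
plan([((589.2,35.1,45),4.1),((589.2,35.1,29.5),4.1)])
```

```text
[ 0.23077954  0.88646133 -4.53356207] 39.497075442136335
cmd [589.   35.   85.3] [180.     0.     4.06] meas [588.5  36.1  85. ] [-1.7997e+02  4.0000e-02  4.1200e+00]
shift mm [ 0.2 -0.1 40.3] rot [-0.     -0.     -0.0007] norm 40.3 0.0
shift mm [ 0.  -0.  15.5] rot [0. 0. 0.] norm 15.5 0.0
```

View pics/w8.png

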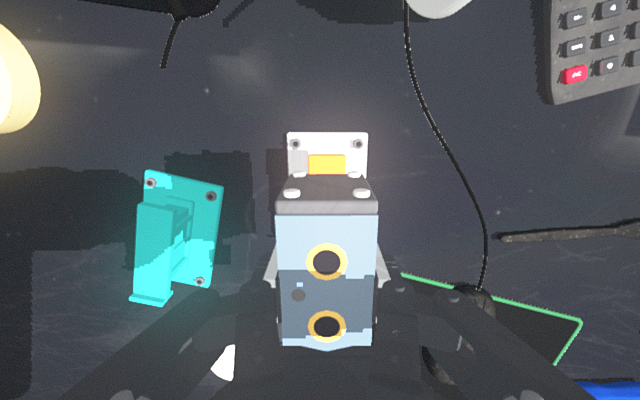

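View pics/s8c.png

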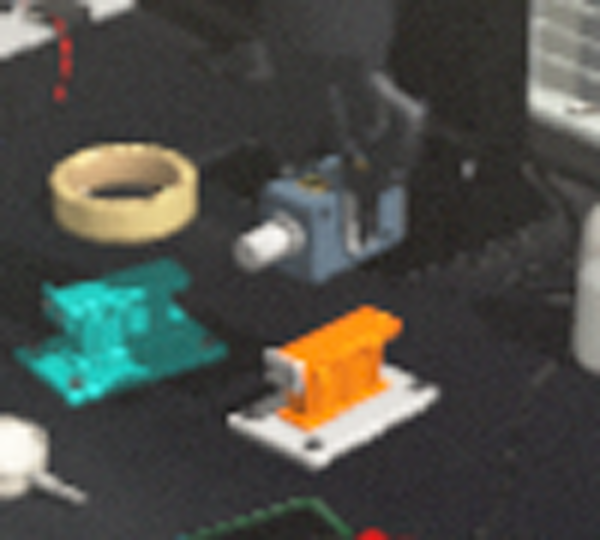

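w8 shows the stand squarely beyond the valve: base far edge at (288–368,132), orange rest end at (307–346,154). I'll check the alignment from this view.

Run:
```python
from h import *
s=load('w8')
a=s['pixels'][125:185,280:380,::-1];cv2.imwrite('pics/c8.png',cv2.resize(a,None,fx=6,fy=6,interpolation=cv2.INTER_CUBIC))
hsv=cv2.cvtColor(s['pixels'],cv2.COLOR_RGB2HSV)
m=cv2.inRange(hsv[140:175],(8,150,150),(25,255,255))
for row in(17,20,24):
    xs=np.where(m[row])[0]; print(row+140,xs.min(),xs.max(),onz(s,xs.min()-.5,row+140,52).round(1),onz(s,xs.max()+.5,row+140,52).round(1))
ys=np.where(m[:,326])[0];print('rows',ys.min()+140,onz(s,326,ys.min()+139.5,52).round(1))
X=np.array([np.cos(np.radians(4.1)),np.sin(np.radians(4.1))]);P=np.array([589.3,34.9]);print('expect rest end centre',P+43*X,'base far corners',P+55*X)
print(s['origin'],s['attitude'])
```

```text
Traceback (most recent call last):
ValueError: zero-size array to reduction operation minimum which has no identity
```

View pics/c8.png

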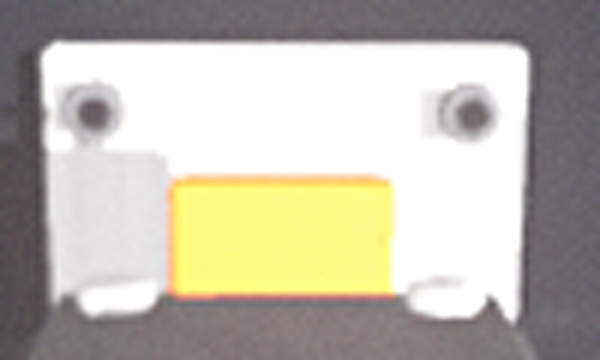

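Run:
```python
from h import *
s=load('w8')
for z,u,v in((52,308.9,155.3),(52,344.9,155.3),(8,286.8,132),(8,367.8,132)): print(onz(s,u,v,z).round(1))
X=np.array([np.cos(np.radians(4.1)),np.sin(np.radians(4.1))]);Y=np.array([-X[1],X[0]]);P=np.array([589.3,34.9]);print('expect',P+43*X+14*Y,P+43*X-14*Y,'base',P+55*X+35*Y,P+55*X-35*Y)
print(s['origin'],s['attitude'],r.sense()['tool_pos'])
# ports in this frame
for u,v in((326.5,261.5),(326.5,326)): print(onz(s,u,v,85+26.3+48).round(1))
```

```text
[630.5  50.4  52. ]
[632.4  24.3  52. ]
[641.7  72.5   8. ]
[646.6   3.2   8. ]
expect [631.18898945  51.93856107] [633.19091789  24.01021915] base [641.65683251  73.74278684] [646.66165361   3.92193204]
[666.50900068  40.05482248 263.28454234] [ 1.61990972e+02  5.20973325e-02 -8.59691175e+01] [588.51240266  36.05038692  84.95646911]
[606.3  35.8 159.3]
[574.5  33.6 159.3]
```

{"api": "jog_arm", "payload": {
  "targets": [
    [0,0,0.006,0,0,0,0.75],
    [0,0,0.018,0,0,0,0.75],
    [0,0,0.03,0,0,0,0.75],
    [0,0,0.038,0,0,0,0.75],
    [0,0,0.042,0,0,0,0.75]
  ]
}}

```text
time: 9.7
tool_pos: [586.9, 35.3, 40.2]
tcp_rot: [-180.0, 0.2, 4.1]
ft_force: [-0.9, -0.2, -5.3]
finger_gap: 39.4
```

{"api": "jog_arm", "payload": {
  "targets": [
    [0,0,0.003,0,0,0,0.75],
    [0,0,0.006,0,0,0,0.75],
    [0,0,0.009,0,0,0,0.75],
    [0,0,0.011,0,0,0,0.75],
    [0,0,0.012,0,0,0,0.75]
  ]
}}

```text
time: 10.12
tool_pos: [589.1, 34.9, 31.3]
tcp_rot: [180.0, -0.0, 4.0]
ft_force: [0.5, -0.2, -4.5]
finger_gap: 39.5
```

{"api": "jog_arm", "payload": {
  "targets": [
    [0,0,0.001,0,0,0,0.75],
    [0,0,0.002,0,0,0,0.75],
    [0,0,0.002,0,0,0,0.75],
    [0,0,0.002,0,0,0,0.75]
  ]
}}

```text
time: 10.45
tool_pos: [589.1, 35.0, 29.4]
tcp_rot: [180.0, -0.0, 4.1]
ft_force: [0.6, 1.3, -5.2]
finger_gap: 39.3
```

Run:
```python
from h import *
upd([0,0,.056]);plan([])
c=snap('scene','s9');print(r.sense()['ft_force'],r.sense()['finger_gap'])
a=c['pixels'][160:230,270:340,::-1];cv2.imwrite('pics/s9c.png',cv2.resize(a,None,fx=8,fy=8,interpolation=cv2.INTER_CUBIC))
```

```text
cmd [589.   35.   29.3] [180.     0.     4.06] meas [589.1  35.   29.4] [ 1.80e+02 -1.00e-02  4.05e+00]
[-0.51447446  0.70937831 -4.71482463] 38.97439448849584
```

View pics/s9c.png

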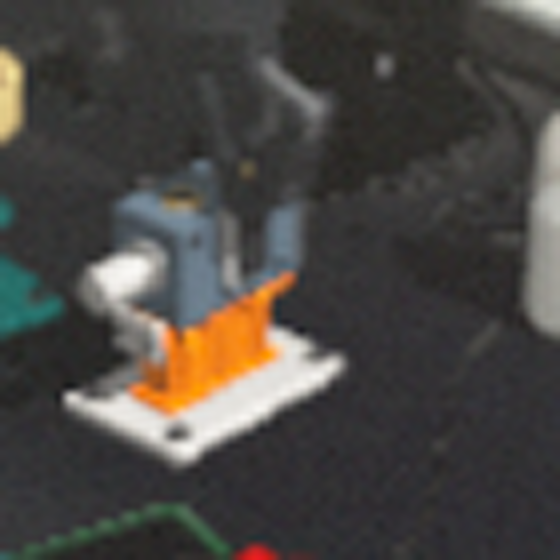

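{"api": "jog_arm", "payload": {
  "targets": [
    [0,0,0.0005,0,0,0,0.75],
    [0,0,0.001,0,0,0,0.75],
    [-0.0005,0,0.001,0,0,0,0.75],
    [-0.001,0,0.001,0,0,0,0.75],
    [-0.001,0,0.001,0,0,0,0.75]
  ]
}}

```text
time: 10.92
tool_pos: [587.9, 34.9, 28.3]
tcp_rot: [-180.0, 0.0, 4.1]
ft_force: [-0.3, -0.1, -5.7]
finger_gap: 39.4
```

{"api": "jog_arm", "payload": {
  "targets": [
    [-0.0005,0,0,0,0,0,0.75],
    [-0.001,0,0,0,0,0,0.75],
    [-0.001,0,0,0,0,0,0.75]
  ]
}}

```text
time: 11.17
tool_pos: [586.9, 34.9, 28.3]
tcp_rot: [180.0, 0.0, 4.1]
ft_force: [-0.3, -0.3, -5.0]
finger_gap: 39.4
```

{"api": "jog_arm", "payload": {
  "targets": [
    [-0.0005,0,0,0,0,0,0.75],
    [-0.001,0,0,0,0,0,0.75],
    [-0.001,0,0,0,0,0,0.75]
  ]
}}

```text
time: 11.42
tool_pos: [585.9, 34.8, 28.3]
tcp_rot: [180.0, 0.0, 4.1]
ft_force: [-0.4, -0.2, -5.6]
finger_gap: 39.2
```

{"api": "jog_arm", "payload": {
  "targets": [
    [-0.0005,0,0,0,0,0,0.75],
    [-0.001,0,0,0,0,0,0.75],
    [-0.001,0,0,0,0,0,0.75]
  ]
}}

```text
time: 11.67
tool_pos: [585.3, 34.7, 28.4]
tcp_rot: [180.0, -0.0, 4.1]
ft_force: [1.6, 0.1, -6.0]
finger_gap: 39.2
```

Run:
```python
from h import *
for i in range(3): print(r.sense()['ft_force'],r.sense()['tool_pos'],r.sense()['wrist_torque'])
c=snap('scene','s10')
a=c['pixels'][170:220,275:325,::-1];cv2.imwrite('pics/s10c.png',cv2.resize(a,None,fx=12,fy=12,interpolation=cv2.INTER_CUBIC))
```

```text
[ 1.61594376  0.07033442 -5.96345934] [585.33453065  34.71029732  28.44671332] [ 0.06429168 -0.30975418  0.01892478]
[ 1.61594376  0.07033442 -5.96345934] [585.33453065  34.71029732  28.44671332] [ 0.06429168 -0.30975418  0.01892478]
[ 1.61594376  0.07033442 -5.96345934] [585.33453065  34.71029732  28.44671332] [ 0.06429168 -0.30975418  0.01892478]
```

View pics/s10c.png

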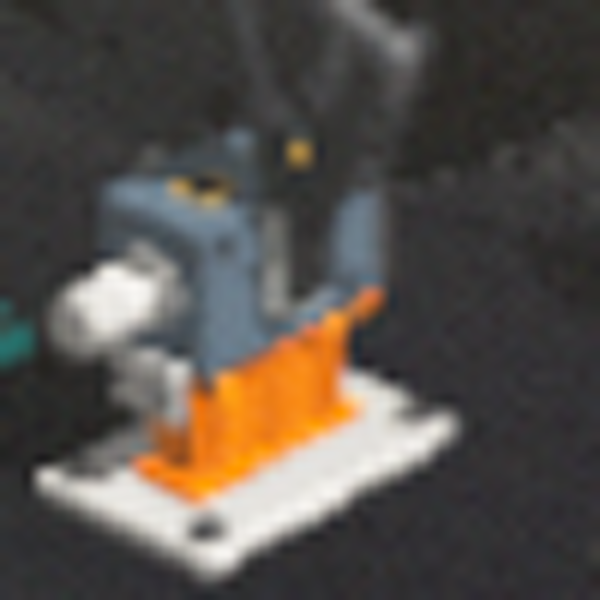

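The stop is felt: +1.6 N in x with the tool at x ≈ 585.3. I'll back off about 1 mm and lower gently.

{"api": "jog_arm", "payload": {
  "targets": [
    [0.0005,0,0,0,0,0,0.75],
    [0.001,0,0,0,0,0,0.75],
    [0.001,0,0.0005,0,0,0,0.75],
    [0.001,0,0.001,0,0,0,0.75],
    [0.001,0,0.001,0,0,0,0.75]
  ]
}}

```text
time: 12.13
tool_pos: [585.8, 34.8, 27.1]
tcp_rot: [-180.0, 0.0, 4.1]
ft_force: [0.4, 0.3, -4.3]
finger_gap: 39.1
```

{"api": "jog_arm", "payload": {
  "targets": [
    [0,0,0.0003,0,0,0,0.75],
    [0,0,0.0006,0,0,0,0.75],
    [0,0,0.001,0,0,0,0.75],
    [0,0,0.001,0,0,0,0.75]
  ]
}}

```text
time: 12.47
tool_pos: [586.0, 34.8, 26.3]
tcp_rot: [-180.0, -0.0, 4.1]
ft_force: [0.2, -0.3, -5.2]
finger_gap: 39.3
```

{"api": "jog_arm", "payload": {
  "targets": [
    [0,0,0.0003,0,0,0,0.75],
    [0,0,0.0006,0,0,0,0.75],
    [0,0,0.0006,0,0,0,0.75]
  ]
}}

```text
time: 12.72
tool_pos: [586.1, 34.8, 26.2]
tcp_rot: [-180.0, -0.0, 4.1]
ft_force: [-4.1, 0.1, 0.8]
finger_gap: 39.1
```

{"api": "jog_arm", "payload": {
  "targets": [
    [0,0,0.0003,0,0,0,0.75],
    [0,0,0.0006,0,0,0,0.75],
    [0,0,0.0006,0,0,0,0.75]
  ]
}}

```text
time: 12.97
tool_pos: [586.1, 34.8, 26.2]
tcp_rot: [180.0, -0.0, 4.1]
ft_force: [-7.5, -0.4, 6.5]
finger_gap: 38.8
```

{"api": "jog_arm", "payload": {
  "targets": [
    [0,0,-0.0004,0,0,0,0.75],
    [0,0,-0.0008,0,0,0,0.75],
    [0,0,-0.0008,0,0,0,0.75]
  ],
  "newtons": 20
}}

```text
time: 13.22
tool_pos: [586.2, 34.8, 26.2]
tcp_rot: [180.0, -0.0, 4.1]
ft_force: [-4.0, -0.5, 2.1]
finger_gap: 39.2
```

{"api": "jog_arm", "payload": {
  "targets": [
    [0,0,0,0,0,0,0.54],
    [0,0,0,0,0,0,0.52],
    [0,0,0,0,0,0,0.5],
    [0,0,0,0,0,0,0.46],
    [0,0,0,0,0,0,0.42]
  ]
}}

```text
time: 13.63
tool_pos: [586.4, 34.8, 26.0]
tcp_rot: [180.0, -0.0, 4.1]
ft_force: [1.4, 0.1, -0.0]
finger_gap: 49.6
```

{"api": "jog_arm", "payload": {
  "targets": [
    [0,0,0,0,0,0,0.3],
    [0,0,0,0,0,0,0.2],
    [0,0,0,0,0,0,0.1],
    [0,0,0,0,0,0,0],
    [0,0,0,0,0,0,0]
  ]
}}

```text
time: 14.05
tool_pos: [586.0, 34.8, 25.9]
tcp_rot: [-180.0, -0.0, 4.1]
ft_force: [0.1, -0.3, 0.4]
finger_gap: 85.2
```

Run:
```python
from h import *
upd([-.001,0,.001]);upd([-.003,0,0]);upd([.001,0,.001]);upd([0,0,.001]);upd([0,0,.0012]);upd([0,0,-.0008]);plan([])
s=snap('wrist','w11');c=snap('scene','s11')
a=c['pixels'][170:220,275:325,::-1];cv2.imwrite('pics/s11c.png',cv2.resize(a,None,fx=12,fy=12,interpolation=cv2.INTER_CUBIC))
```

```text
cmd [586.   34.8  25.9] [180.     0.     4.06] meas [586.   34.8  25.9] [-180.     -0.      4.05]
```

View pics/s11c.png

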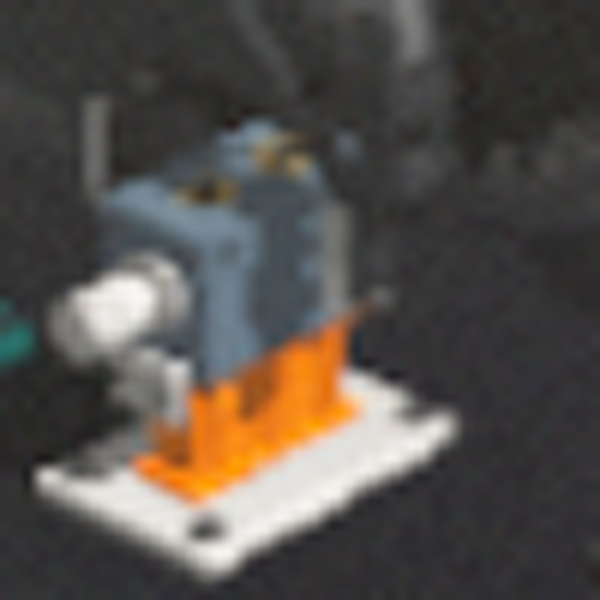

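View pics/w11.png

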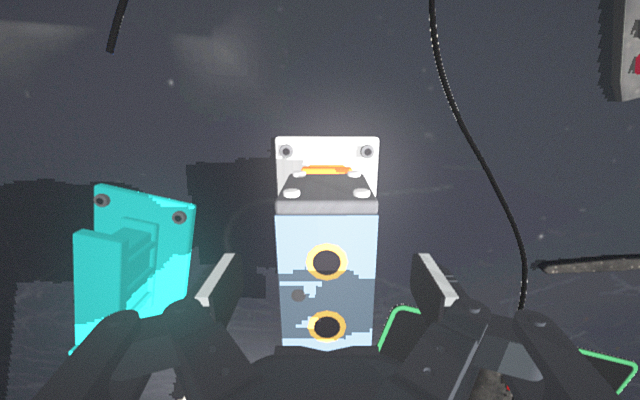

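The valve is released and sits level. s11 shows its underside along the orange rest, its face just behind the stop at about (180,385) in the crop, and the flange on the face. I'll raise and step back to measure the knob.

{"api": "jog_arm", "payload": {
  "targets": [
    [0,0,-0.01,0,0,0,0],
    [0,0,-0.03,0,0,0,0],
    [0,0,-0.055,0,0,0,0],
    [0,0,-0.085,0,0,0,0],
    [-0.01,0,-0.104,0,0,0,0]
  ]
}}

```text
time: 14.57
tool_pos: [578.1, 34.1, 134.0]
tcp_rot: [180.0, -0.2, 4.1]
ft_force: [1.1, 0.1, 0.8]
finger_gap: 85.5
```

{"api": "jog_arm", "payload": {
  "targets": [
    [-0.015,0,0,0,0,0,0],
    [-0.025,0,0,0,0,0,0],
    [-0.025,0,0,0,0,0,0],
    [-0.025,0,0,0,0,0,0]
  ]
}}

```text
time: 14.9
tool_pos: [551.2, 32.3, 130.7]
tcp_rot: [180.0, -0.1, 4.1]
ft_force: [0.1, -0.1, -0.9]
finger_gap: 85.4
```

Run:
```python
from h import *
upd([-.035,0,-.104]);plan([])
s=snap('wrist','w12');print(s['origin'],s['attitude'])
a=s['pixels'][100:250,250:400,::-1];cv2.imwrite('pics/c12.png',cv2.resize(a,None,fx=4,fy=4,interpolation=cv2.INTER_CUBIC))
```

```text
cmd [551.1  32.3 129.9] [180.     0.     4.06] meas [551.2  32.3 130.7] [ 1.7999e+02 -6.0000e-02  4.0500e+00]
[628.88655061  37.31112789 309.62150374] [ 1.62128172e+02  1.16715295e-02 -8.59463108e+01]
```

View pics/c12.png

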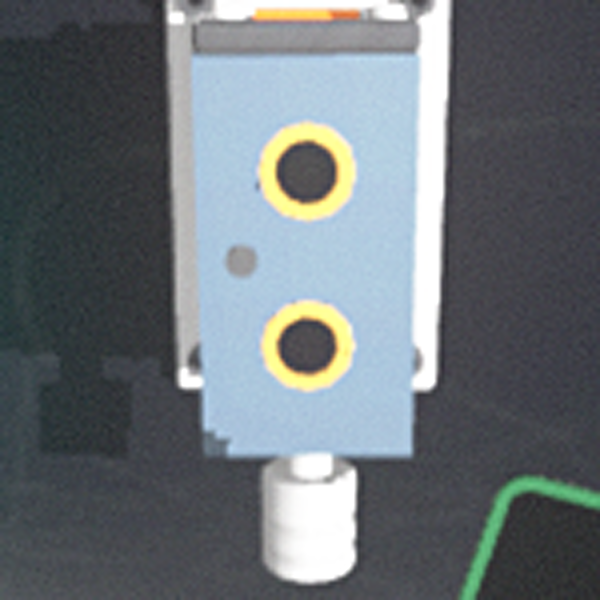

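View pics/w12.png

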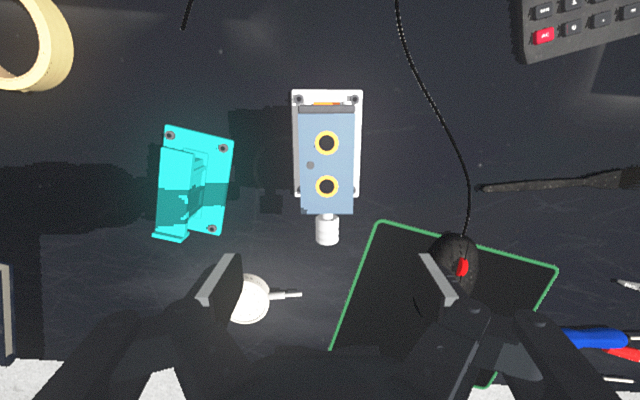

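Run:
```python
from h import *
s=load('w12')
X=np.array([np.cos(np.radians(4.06)),np.sin(np.radians(4.06)),0]);Y=np.array([-X[1],X[0],0])
# relative to commanded tool axis
p=np.array([551.1,32.3,0])
def rel(u,v,z):
    q=onz(s,u,v,z);return q.round(1),((q-p)@X).round(1),((q-p)@Y).round(1)
k=lambda u,v:(250+(u+.5)/4-.5,100+(v+.5)/4-.5)
for n,u,v,z in(('port1',307,170,100),('port2',308,346,100),('faceL',203,456,100),('faceR',413,456,100),('capL',192,54,100),('capR',419,54,100),('knob in L',264,480,78),('knob in R',357,480,78),('knob out L',266,560,78),('knob out R',354,560,78),('knob inner rim',309,459,88),('knob outer rim',309,582,88)):
    print(n,*rel(*k(u,v),z))
```

```text
port1 [604.   35.5 100. ] 53.0 -0.5
port2 [571.6  33.  100. ] 20.5 -0.7
faceL [548.3  51.6 100. ] -1.4 19.5
faceR [551.2  11.3 100. ] -1.4 -20.9
capL [622.3  56.8 100. ] 72.8 19.4
capR [625.1  17.6 100. ] 72.8 -19.9
knob in L [535.3  39.9  78. ] -15.2 8.7
knob in R [536.7  20.   78. ] -15.2 -11.2
knob out L [516.5  38.3  78. ] -34.1 8.5
knob out R [517.9  19.1  78. ] -34.1 -10.8
knob inner rim [544.6  30.9  88. ] -6.6 -0.9
knob outer rim [516.9  28.9  88. ] -34.3 -0.9
```

{"api": "jog_arm", "payload": {
  "targets": [
    [-0.01,0,0.01,0,0,-0.003,0],
    [-0.0225,0.0005,0.03,0,0,-0.006,0],
    [-0.0225,0.0005,0.055,0,0,-0.006,0],
    [-0.0225,0.0005,0.075,0,0,-0.006,0],
    [-0.0225,0.0005,0.09,0,0,-0.006,0]
  ]
}}

```text
time: 15.37
tool_pos: [527.9, 30.3, 37.7]
tcp_rot: [-180.0, 0.1, 4.4]
ft_force: [0.2, -0.4, 0.3]
finger_gap: 85.6
```

{"api": "jog_arm", "payload": {
  "targets": [
    [0,0,0.008,0,0,0,0],
    [0,0,0.014,0,0,0,0],
    [0,0,0.018,0,0,0,0],
    [0,0,0.02,0,0,0,0.2],
    [0,0,0.02,0,0,0,0.35]
  ]
}}

```text
time: 15.78
tool_pos: [529.2, 30.2, 20.2]
tcp_rot: [180.0, -0.0, 4.4]
ft_force: [-0.1, -0.4, 0.6]
finger_gap: 64.2
```

{"api": "jog_arm", "payload": {
  "targets": [
    [0,0,0,0,0,0,0.5],
    [0,0,0,0,0,0,0.58],
    [0,0,0,0,0,0,0.64],
    [0,0,0,0,0,0,0.64],
    [0,0,0,0,0,0,0.64]
  ]
}}

```text
time: 16.2
tool_pos: [528.9, 30.2, 20.2]
tcp_rot: [180.0, -0.0, 4.4]
ft_force: [0.2, 0.1, -0.6]
finger_gap: 30.8
```

Run:
```python
from h import *
upd([-.0225,.0005,.09],[0,0,-.006]);upd([0,0,.02]);plan([]);print(r.sense()['ft_force'],r.sense()['finger_gap'])
s=snap('wrist','w13');c=snap('scene','s13')
a=c['pixels'][160:220,260:330,::-1];cv2.imwrite('pics/s13c.png',cv2.resize(a,None,fx=9,fy=9,interpolation=cv2.INTER_CUBIC))
```

```text
cmd [528.7  30.2  19.9] [180.    0.    4.4] meas [528.9  30.2  20.2] [ 1.8e+02 -3.0e-02  4.4e+00]
[ 0.20369403  0.12220707 -0.56275778] 30.794816386297743
```

View pics/w13.png

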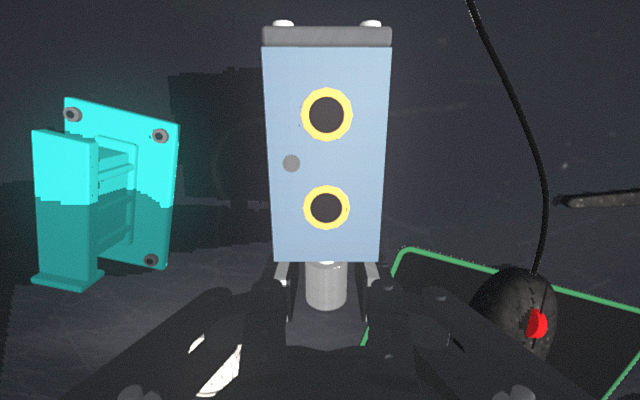

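View pics/s13c.png

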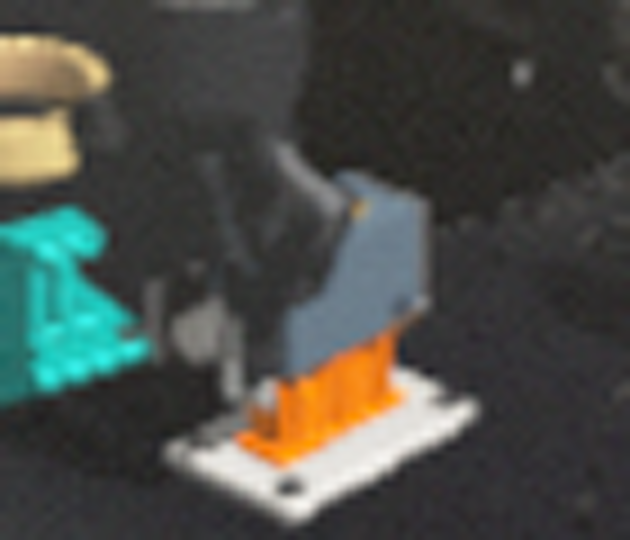

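w13 shows the knob (columns 306–346) centred between the pads (286 and 366). I'll check the pad height from the scene view, then close.

Run:
```python
from h import *
s=load('s13')
for z in(50,60,70,78,90):
    u,v=proj(s,np.array([[520,12,z],[536,12,z]]));print(z,((u-260)*9).round(),((v-160)*9).round())
u,v=proj(s,np.array([[528.5,30,78.]]));print('knob',(u-260)*9,(v-160)*9)
```

```text
50 [221. 252.] [414. 399.]
60 [220. 251.] [391. 377.]
70 [220. 251.] [369. 354.]
78 [219. 251.] [350. 336.]
90 [219. 250.] [323. 308.]
knob [204.43032347] [325.66266516]
```

{"api": "jog_arm", "payload": {
  "targets": [
    [0,0,0,0,0,0,0.7],
    [0,0,0,0,0,0,0.74],
    [0,0,0,0,0,0,0.76],
    [0,0,0,0,0,0,0.78],
    [0,0,0,0,0,0,0.8]
  ],
  "newtons": 25
}}

```text
time: 16.72
tool_pos: [528.7, 30.3, 19.9]
tcp_rot: [-180.0, 0.0, 4.4]
ft_force: [-0.7, -0.5, 1.1]
finger_gap: 19.4
```

{"api": "jog_arm", "payload": {
  "targets": [
    [0,0,0,0,0,0,0.82],
    [0,0,0,0,0,0,0.84],
    [0,0,0,0,0,0,0.84]
  ]
}}

```text
time: 16.97
tool_pos: [528.7, 30.3, 19.9]
tcp_rot: [-180.0, 0.0, 4.4]
ft_force: [-0.9, -0.5, 0.0]
finger_gap: 19.2
```

The knob is gripped with no side load. I'll start the draw with small steps, watching the force.

{"api": "jog_arm", "payload": {
  "targets": [
    [0,0,0,0,0,0,0.9],
    [-0.001,0,0,0,0,0,0.9],
    [-0.0025,0,0,0,0,0,0.9],
    [-0.004,0,0,0,0,0,0.9],
    [-0.006,0,0,0,0,0,0.9]
  ],
  "newtons": 30
}}

```text
time: 17.38
tool_pos: [522.7, 29.8, 19.9]
tcp_rot: [180.0, -0.0, 4.4]
ft_force: [0.8, 0.4, 0.4]
finger_gap: 19.1
```

{"api": "jog_arm", "payload": {
  "targets": [
    [-0.002,0,0,0,0,0,0.9],
    [-0.004,0,0,0,0,0,0.9],
    [-0.006,0,0,0,0,0,0.9],
    [-0.008,0,0,0,0,0,0.9],
    [-0.01,0,0,0,0,0,0.9]
  ]
}}

```text
time: 17.8
tool_pos: [512.5, 29.0, 19.9]
tcp_rot: [-180.0, 0.0, 4.4]
ft_force: [-0.0, 0.3, -0.3]
finger_gap: 18.7
```

Run:
```python
from h import *
upd([-.016,0,0]);plan([]);t=r.sense();print(t['ft_force'],t['wrist_torque'],t['finger_gap'])
s=snap('wrist','w14')
```

```text
cmd [512.8  29.   19.9] [180.    0.    4.4] meas [512.5  29.   19.9] [-180.     0.     4.4]
[-0.03095823  0.3041402  -0.28472962] [ 0.06023473 -0.10422877  0.01209712] 18.682819234036725
```

View pics/w14.png

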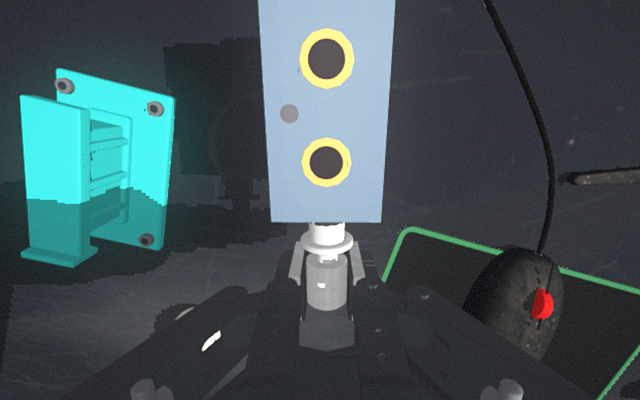

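w14: the flange (327,243) has left the valve's face (edge at row 222) and the rod is showing. Forces are under 1 N, so I'll keep drawing.

{"api": "jog_arm", "payload": {
  "targets": [
    [-0.002,0,0,0,0,0,0.9],
    [-0.004,0,0,0,0,0,0.9],
    [-0.006,0,0,0,0,0,0.9],
    [-0.0085,0,0,0,0,0,0.9],
    [-0.011,0,0,0,0,0,0.9]
  ]
}}

```text
time: 18.27
tool_pos: [501.5, 28.1, 19.9]
tcp_rot: [180.0, 0.0, 4.4]
ft_force: [0.2, 0.6, -0.7]
finger_gap: 19.1
```

{"api": "jog_arm", "payload": {
  "targets": [
    [-0.0025,0,0,0,0,0,0.9],
    [-0.005,0,0,0,0,0,0.9],
    [-0.007,0,0,0,0,0,0.9],
    [-0.0085,0,0,0,0,0,0.9],
    [-0.0095,0,0,0,0,0,0.9]
  ]
}}

```text
time: 18.68
tool_pos: [492.1, 27.4, 19.9]
tcp_rot: [-180.0, 0.0, 4.4]
ft_force: [0.5, 0.2, -0.2]
finger_gap: 19.1
```

{"api": "jog_arm", "payload": {
  "targets": [
    [0,0,0,0,0,0,0.9],
    [0,0,0,0,0,0,0.9]
  ]
}}

```text
time: 18.85
tool_pos: [492.1, 27.4, 19.8]
tcp_rot: [-180.0, 0.0, 4.4]
ft_force: [-0.3, -0.2, 0.8]
finger_gap: 18.9
```

Run:
```python
from h import *
upd([-.0205,0,0]);plan([]);t=r.sense();print(t['ft_force'],t['wrist_torque'],t['finger_gap'])
s=snap('wrist','w15');c=snap('scene','s15');print(s['origin'],s['attitude'])
a=s['pixels'][120:320,250:400,::-1];cv2.imwrite('pics/c15.png',cv2.resize(a,None,fx=3,fy=3,interpolation=cv2.INTER_CUBIC))
a=c['pixels'][160:220,250:330,::-1];cv2.imwrite('pics/s15c.png',cv2.resize(a,None,fx=9,fy=9,interpolation=cv2.INTER_CUBIC))
```

```text
cmd [492.3  27.4  19.9] [180.    0.    4.4] meas [492.1  27.4  19.8] [-1.8e+02  2.0e-02  4.4e+00]
[-0.31238056 -0.20343167  0.79429039] [ 0.04393175  0.08807949 -0.04919232] 18.911769234463126
[569.94064121  32.88807804 198.59984434] [ 1.62041601e+02  1.79456395e-02 -8.55994089e+01]
```

View pics/c15.png

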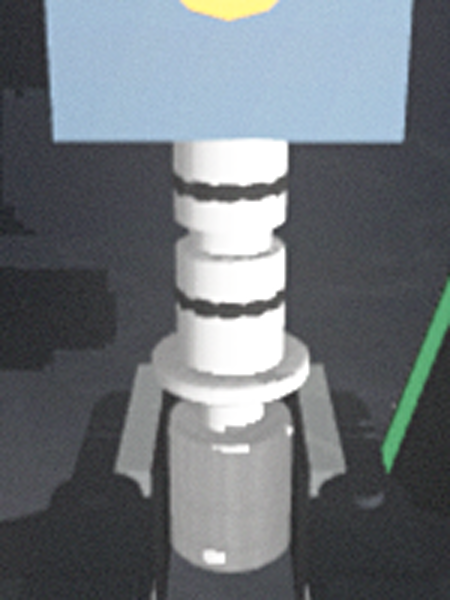

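View pics/s15c.png

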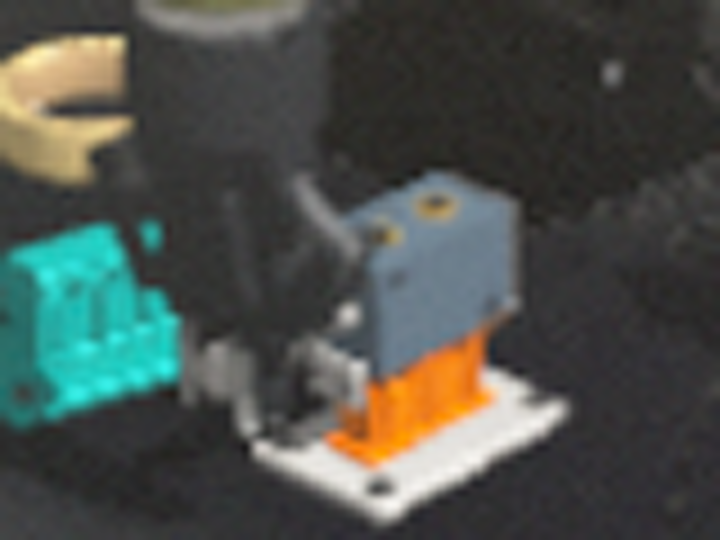

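Run:
```python
from h import *
s=load('w15');X=np.array([np.cos(np.radians(4.4)),np.sin(np.radians(4.4)),0]);Y=np.array([-X[1],X[0],0]);p=np.array([492.3,27.4,0])
k=lambda u,v:(250+(u+.5)/3-.5,120+(v+.5)/3-.5)
for n,u,v,z in(('ring1',230,309,86),('ring2',230,194,86),('faceL',52,141,100),('faceR',404,141,100),('flange outer rim',230,400,90),('port2 ',0,0,100)):
    q=onz(s,*k(u,v),z);print(n,((q-p)@X).round(1),((q-p)@Y).round(1))
t=snap('top','t15');a=t['pixels'][150:260,220:330,::-1];cv2.imwrite('pics/t15c.png',cv2.resize(a,None,fx=5,fy=5,interpolation=cv2.INTER_CUBIC))
```

```text
ring1 31.0 -0.5
ring2 47.5 -0.5
faceL 57.6 19.9
faceR 57.6 -20.4
flange outer rim 19.0 -0.5
port2  73.2 24.6
```

View pics/t15c.png

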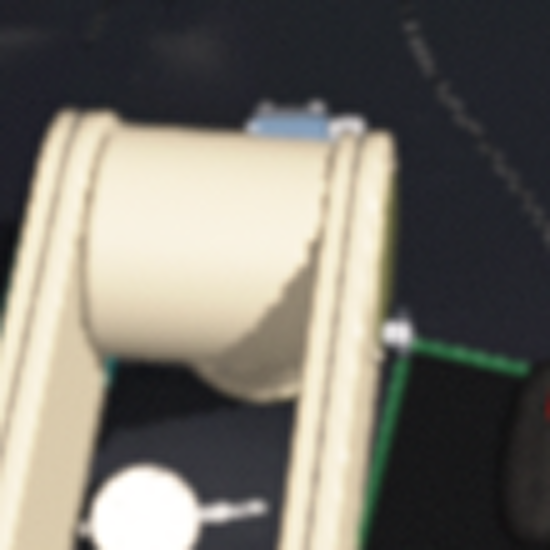

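w15: ring 2 stands 10 mm outside the valve's face and ring 1 about 27 mm outside, so the spool is drawn 37 mm and ring 3 is about 10 mm inside. The body's face hasn't moved (x ≈ 549.7 before and after) and the forces are near zero. Handing in.

Run:
```python
from h import *
t=r.sense();print(t['time'],t['ft_force'],t['finger_gap']);print(r.hand_in())
```

```text
19.0 [-0.56831547  0.58149037  0.36711853] 18.911421468433698
the job is handed in; nothing more can be done
None
```

The valve body is set down on the orange rest and released, and the gripper is holding the spool by its knob, drawn about 37 mm. I handed the job in at 19.0 s.

**How it went**
- **First grasp missed:** the fingers shut on top of the valve and pressed on it with about 13 N. The real fingertips sit about 37 mm farther back than the reported TCP; I took this from that contact and from the wrist picture. The valve did not move, and I used this offset for every later move.
- **Placing:** I carried the body level to the stand, felt the stop at 1.6 N, backed off about 1 mm and set it down. It pressed on the rest with about 12 N at most before I opened the gripper.
- **Drawing the spool:** wrist force stayed around 1 N or less throughout the pull.

**Last checks**
- **Seals:** ring 2 is about 10 mm outside the valve's face and ring 1 about 27 mm outside. Ring 3 is out of sight, about 10 mm inside by calculation.
- **Body:** the scene picture shows it flat on the rest. Its face did not move during the pull and sits within about 1 mm of the stop. Its turn against the stand measured within about 0.4°, which is as fine as the pictures allow.
- **Grip:** 18.9 mm opening on the knob with negligible load.
- **Top camera:** the arm hid the seals, so the seal check rests on the wrist picture alone.
- **Other things on the bench:** nothing else was touched.

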